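# Load a square stick in the lever collet, up to its depth stop

## Task

Load the square beech stick into the lever collet that is bolted to the saw table: feed either end into the open collet until it is fully home against the depth stop inside, then throw the lever all the way over so that the collet clamps it there. Feed gently, for the stop rod is only nipped by its thumb screw and its setting must not be shoved back; close the lever only once the stick is home, and leave the other things where they lie.

Things in the scene. Friction and masses are not known exactly. Their poses are not given: they have to be found in the camera images.
- stick_center (a point): Centre (half-way up and along) of the loose square beech stick, 16 x 16 x 260 mm, about 40 g, lying flat on the table. Its y axis runs along the stick (each end 130 mm from here), z up. Grasp it across its width, at its middle or up to 60 mm toward the outer end. The longer, wider strip near by (22 x 348 mm) does not fit.
- collet_mouth (a point): Centre of the collet's mouth, on the level bore axis, 70 mm above the table. y points OUT of the mouth along the bore, so stock is fed along -y; z up. Four jaws (left, right, above, below), 47 mm long, 18 mm between faces when open: 1 mm of play on each side of the stick, its sides level and upright. Tapered lead-in, 26 mm wide at the mouth. Nose 68 mm across. A stick not in line rubs with a few N.
- collet_fixture: Grey cast collet fixture, bolted down: base 84 (x) by 150 mm (y), housing 68 mm wide, 107 mm high. Origin on the table under its middle; y along the bore, mouth at y = +85 mm. In the wide bore behind the jaws hides the depth stop, a flat 24 mm disc set somewhere 70 to 110 mm inside the mouth: find it by feel. Only friction holds it: it yields above about 15 N. Its rod shows at the rear.
- collet_lever (a joint): Angle of the closing lever about its vertical pivot on top of the housing, rad: 0 = open, 1.15 = shut, at its end stop. Starts at 0 to 0.2. Grows counter-clockwise seen from above. Stiff: about 5 N at the grip, up to 10 N as the jaws bite; it stays where it is left.
- lever_grip (a point): Middle of the lever's upright black grip, round, 22 mm across, 47 mm tall (131 to 178 mm above the table), 98 mm from the pivot. At 0 the lever points along the fixture's -x, square to the bore; closing carries the grip in an arc toward the fixture's rear (-y). Push it with shut fingers or hold it from above.
- lever_pivot (a point): Point on the lever's vertical pivot axis, 119 mm above the table, on top of the housing, 30 mm behind the fixture's origin, straight above the bore axis.
- strip_1: Loose thin strip, 22 x 348 x 16 mm, a bystander that looks like the stick but is longer and wider. Origin under its centre, y along it.
- block_a: Loose beech spacer block, 60 x 97 x 46 mm, a bystander. Origin under its centre.

How it is judged:
By the outcome, as a careful person would: the job done as asked, in the order asked, and still so for the second after the job is handed in, with the robot touching nothing.
It also fails if it takes over 70 s, if anything falls off the work surface, if the arm or the gripper's body presses on something with over 40 N, if the wrist force passes 120 N, or if a joint passes its speed limit or range.

## Robot

A 7-joint arm with a two-finger parallel gripper is mounted at the origin on the work surface; the furniture and walls round the work are solid. World frame = base frame: x ahead of the robot, y to its left, z up, the work surface at z = 0. Lengths are in m, angles in rad, forces in N, time in s.
With the tool pointing down it reaches from about 0.4 to 0.875 m from the base axis. Payload 19.3 kg.
Tool frame: the origin (TCP) lies midway between the tips of the shut fingers; the grasp point (between the pads) lies 19 mm behind it; z points along the fingers, y is the direction in which the jaws open and shut (so a half turn about z gives the same grasp; the last joint's range is limited). The gripper opens to 85 mm and grips with 20 to 120 N. Pads are 22 mm wide; open, the fingers measure 114 mm over their backs; the gripper's body (76 mm by 85 mm) begins 54 mm behind the grasp point. The pads swing forward as they close: fully open they stand 13 mm farther back than shut.
Start: joints at [-1.338, 0.521, -0.036, 1.599, 0.021, 1.021, -0.113], TCP at [0.186, 0.597, 0.231] pointing down, gripper open.
Joint ranges: [-2.91, 2.91], [-0.3, 2.13], [-1.5, 1.42], [0.17, 2.43], [-1.26, 4.41], [0.16, 1.93], [-2.52, 2.52]. Speed limits (rad/s): [1.89, 1.89, 2.39, 2.39, 3.01, 3.01, 3.01].

## Interface

Orientations are given as [roll, pitch, yaw] about the fixed x, y, z axes, in that order (R = Rz(yaw) Ry(pitch) Rx(roll)).
In Python, from workcell import bot gives the robot as it stands.
- The arm moves only by the tool servo_tool, never from a script. Its argument "plan" is a list of rows, each a list of 5 numbers: the shift along the world's x, y, z in mm, then the turn about the world's z in rad, then the gripper's target within -1 to 1 (shut at 1, half-way at 0, fully open at -1). In form: [[tx, ty, tz, yaw, jaw], ...]. A call has exactly 10 rows; each row is the pose to reach, as a shift and turn from the pose commanded when the call began; what a row does not reach only later rows make up. A row lasts 1/12 s, in which the tool goes at most 41.7 mm and 7.16 degrees, less where a joint would pass 70% of its speed; a pose out of reach is approached as far as the arm can. A call with a gripper value outside its range is refused whole. The fingers move at their own pace and stop on an object; "squeeze" is the grip in N (left out, the last holds). Time passes only in rows, so rows that repeat a pose let the fingers close, or fill a call up. It gives the time, the measured TCP pose, the force and the opening at its end, in the units of the state.
- bot.observe(): the state, without advancing time (a new reading comes with each control period).
- bot.grab_frame(name): name is "side" or "top" or "wrist"; returns the picture (400x640x3 uint8, blue, green, red); there is no depth.
- bot.calibration(name): a dict with "fx", "fy", "cx", "cy" (pixels), "k1" (the pictures are not rectified: a ray, as slopes to the right and down, at radius r is drawn at 1 + k1 r^2 times it, then the intrinsics apply), "T" (4x4, takes a point from camera to world coordinates). Camera axes: x right, y down, z forward; pixel columns grow to the right and rows downward; lengths in m; the calibration is good to about 2 mm. A picture is of the moment at which its call begins: read the wrist's pose just before it. calibration takes no time and is no camera call; for the wrist camera it gives the pose at the moment of the call.
- bot.job_done(): hands the job in, once; it reports no verdict.
The state is a dict: "clock": time; "qpos": joint angles; "qd": joint speeds; "joint_efforts": joint torques, N m; "position": TCP position; "tool_rot": TCP orientation; "force": force on the tool from outside, world axes, zero at the start; "moment": the same for the moment, N m; "grip_width": finger opening in m.
Only numpy, scipy, OpenCV 4.12 (cv2) and the standard library are available. Lean on these libraries where they do the work, as an engineer would, in place of code of your own. Each camera call takes 0.05 s, during which the arm holds its last target.

## Working session

There is one attempt and no reset: what is moved stays moved. The work goes in short steps, Python scripts to look and compute and a tool call to move; the robot and the scene stay as the last step left them, time stands still between calls to the robot, and variables do not carry over. Pictures are saved under pics/ and viewed, and the job is handed in when it is done.

Besides the shell and the picture viewer there is one more tool, called by a JSON object that holds its "fn" and its "kwargs". servo_tool: Moves the arm, as the interface text tells. Its arguments: {"type":"object","properties":{"plan":{"type":"array","items":{"type":"array","items":{"type":"number"}}},"squeeze":{"type":"number"}},"required":["plan"]}

```bash
mkdir -p pics; ls; cat > h.py <<'E'
import numpy as np,cv2
from workcell import bot
def K(c): return np.array([[c['fx'],0,c['cx']],[0,c['fy'],c['cy']],[0,0,1.]])
def rays(c,uv):
    # r is undistorted radius: OpenCV model k1
    p=cv2.undistortPoints(np.array(uv,float).reshape(-1,1,2),K(c),np.array([c['k1'],0,0,0.])).reshape(-1,2)
    T=np.array(c['T']); d=np.c_[p,np.ones(len(p))]@T[:3,:3].T
    return T[:3,3],d
def onz(c,uv,z):
    o,d=rays(c,uv); return o+d*((z-o[2])/d[:,2])[:,None]
def proj(c,P):
    T=np.linalg.inv(np.array(c['T'])); r,_=cv2.Rodrigues(T[:3,:3])
    return cv2.projectPoints(np.array(P,float).reshape(-1,1,3),r,T[:3,3],K(c),np.array([c['k1'],0,0,0.]))[0].reshape(-1,2)
E
python3 - <<'E'
from h import *
s=bot.observe();print(s)
for n in ['side','top','wrist']:
    c=bot.calibration(n);print(n,c['fx'],c['k1'],np.round(c['T'],3).tolist())
    f=bot.grab_frame(n);cv2.imwrite(f'pics/{n}0.png',f)
E
```

```text
pics
{'clock': 0.0, 'qpos': array([-1.33818986,  0.52201309, -0.03632053,  1.59998387,  0.02119755,
        1.0211057 , -0.11283332]), 'qd': array([ 0.00074547,  0.00081464, -0.00038643,  0.00077535,  0.00155826,
        0.00137049, -0.00092408]), 'joint_efforts': array([-1.19284861e-03, -9.27109694e+01,  1.97922818e+00, -3.69941890e+01,
        1.77876942e-02,  8.04884825e-03,  3.42422641e-05]), 'position': array([0.18631482, 0.59623843, 0.23073503]), 'tool_rot': array([-3.14047050e+00,  8.15170818e-05,  2.83873526e+00]), 'force': array([-0.3055954 ,  0.07740182,  0.12218308]), 'moment': array([ 0.02309355, -0.02504694, -0.00461089]), 'grip_width': 0.08534951748594498}
side 409.5078126492517 -0.000648306063642351 [[-0.96, -0.147, 0.239, 0.265], [-0.279, 0.425, -0.861, 0.625], [0.025, -0.893, -0.449, 0.519], [0.0, 0.0, 0.0, 1.0]]
top 438.8100457410655 -0.11454286844965984 [[-0.01, -0.985, 0.172, 0.305], [-1.0, 0.008, -0.009, -0.112], [0.007, -0.172, -0.985, 1.036], [0.0, 0.0, 0.0, 1.0]]
wrist 347.8437692489278 0.0018589389529332719 [[0.298, 0.906, 0.3, 0.108], [0.955, -0.283, -0.095, 0.621], [-0.001, 0.314, -0.949, 0.373], [0.0, 0.0, 0.0, 1.0]]
```

View pics/top0.png

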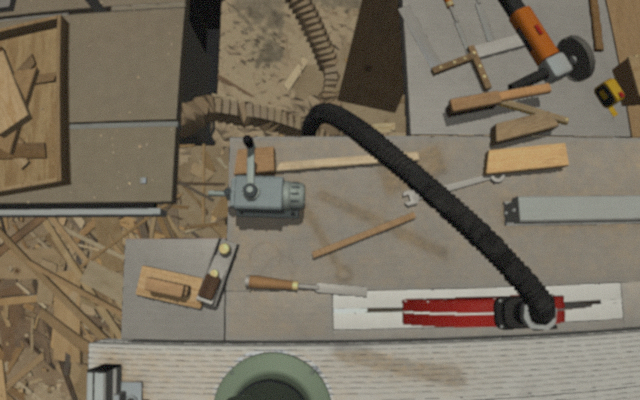

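View pics/side0.png

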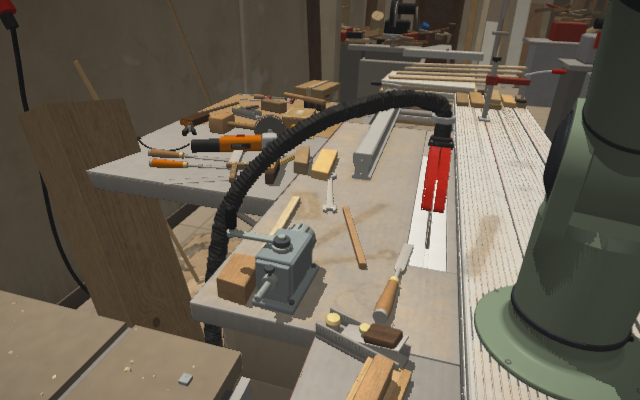

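View pics/wrist0.png

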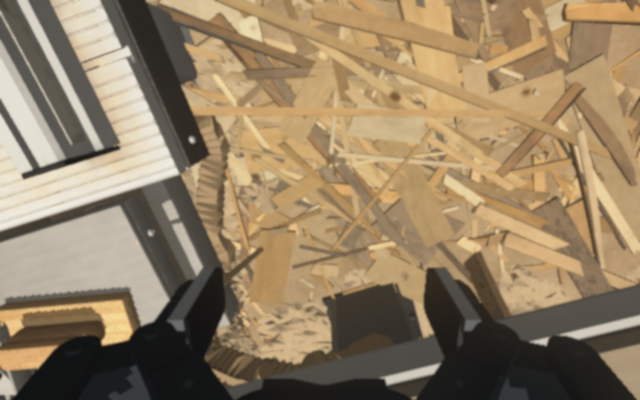

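```bash
python3 - <<'E'
import cv2
f=cv2.imread('pics/top0.png')
cv2.imwrite('pics/top_z.png',cv2.resize(f[120:280,220:430],None,fx=3.75,fy=3.75,interpolation=cv2.INTER_CUBIC))
f=cv2.imread('pics/side0.png')
cv2.imwrite('pics/side_z.png',cv2.resize(f[180:330,190:390],None,fx=4,fy=4,interpolation=cv2.INTER_CUBIC))
E
```

```text
(no output)
```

View pics/top_z.png

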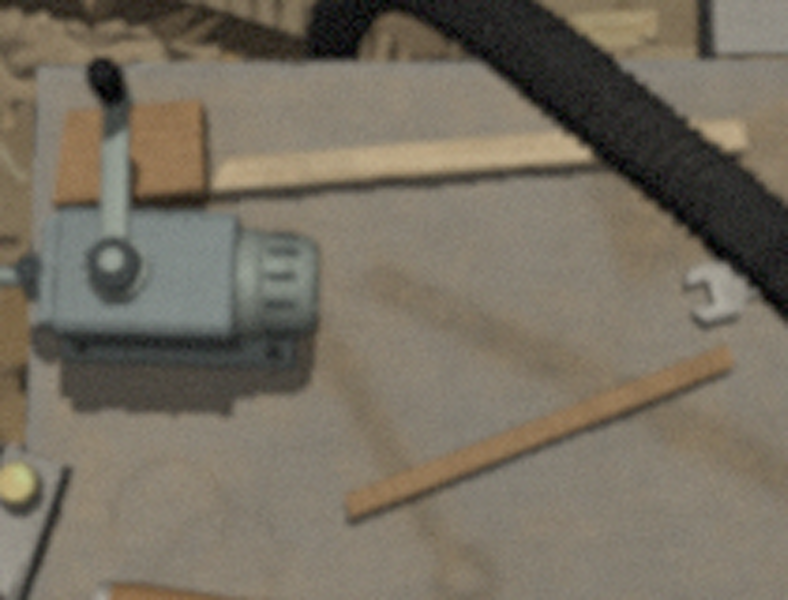

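View pics/side_z.png

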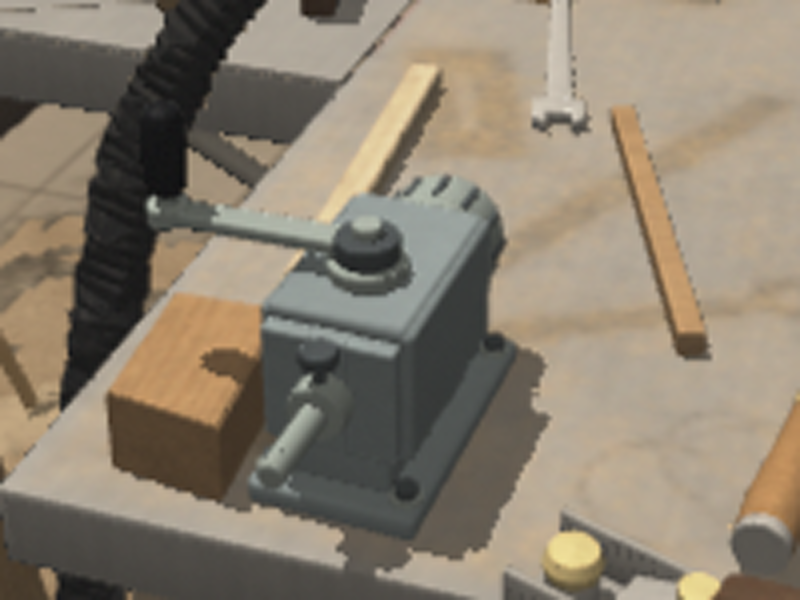

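```bash
python3 - <<'E'
from h import *
f=cv2.imread('pics/top0.png');c=bot.calibration('top')
hsv=cv2.cvtColor(f,cv2.COLOR_BGR2HSV)
print('stick hsv',hsv[236,364],'tab',hsv[200,360])
m=((hsv[...,1]>75)&(hsv[...,2]>60)).astype(np.uint8)
m[:205]=0;m[265:]=0;m[:,:305]=0;m[:,425:]=0
n,l,st,ce=cv2.connectedComponentsWithStats(m);k=1+np.argmax(st[1:,4]);print(st[k])
pts=np.argwhere(l==k)[:,::-1]
W=onz(c,pts,0.016)
rc=cv2.minAreaRect(W[:,:2].astype(np.float32)*1000);print(rc);print(cv2.boxPoints(rc))
print('mean',W.mean(0), 'pca',np.linalg.svd(W[:,:2]-W[:,:2].mean(0))[2][0])
z=lambda x,y:(x/3.75+220-.37,y/3.75+120-.37)
def P(n,uv,h): print(n,np.round(onz(c,[z(*p) for p in uv],h)*1000,1).tolist())
P('stick',[(345,492),(352,522),(732,368),(724,345)],.016)
P('pivot119',[(113,264)],.125)
P('house top',[(55,212),(238,212),(235,335),(55,332)],.107)
P('grip top',[(104,75)],.178)
P('nose front low/up edge at z70',[(318,240),(318,325)],.070)
P('base',[(292,362),(70,360)],.012)
P('blockA',[(68,110),(205,102),(208,203),(55,203)],.046)
P('strip',[(228,157),(215,190),(748,148),(742,122)],.016)
print(proj(c,[[.3,-.1,0]]))
E
```

```text
stick hsv [ 16  97 140] tab [ 22  35 133]
[312 212 104  46 772]
((402.7327880859375, -217.20455932617188), (18.7452335357666, 258.549072265625), 21.05463981628418)
[[ 347.54297  -99.9278 ]
 [ 440.42883 -341.2157 ]
 [ 457.9226  -334.48132]
 [ 365.03674  -93.19342]]
mean [ 0.4017053  -0.21570412  0.016     ] pca [-0.35716246  0.93404228]
stick [[365.4, -94.6, 16.0], [346.9, -98.8, 16.0], [440.4, -338.3, 16.0], [455.0, -333.9, 16.0]]
pivot119 [[488.3, 34.1, 125.0]]
house top [[523.1, 71.5, 107.0], [522.0, -35.1, 107.0], [449.9, -33.8, 107.0], [452.5, 69.6, 107.0]]
grip top [[582.7, 32.8, 178.0]]
nose front low/up edge at z70 [[513.0, -80.1, 70.0], [461.3, -80.0, 70.0]]
base [[447.3, -61.7, 12.0], [449.7, 78.3, 12.0]]
blockA [[602.9, 77.2, 46.0], [607.1, -8.8, 46.0], [542.1, -11.4, 46.0], [543.1, 83.7, 46.0]]
strip [[579.5, -20.8, 16.0], [557.8, -12.7, 16.0], [583.3, -355.6, 16.0], [600.7, -352.6, 16.0]]
[[314.2615789 279.2910687]]
```

```bash
python3 - <<'E'
from h import *
ct=bot.calibration('top');cs=bot.calibration('side')
f=cv2.imread('pics/side0.png');g=cv2.cvtColor(f,cv2.COLOR_BGR2GRAY)
m=(g<45).astype(np.uint8)
t=cv2.imread('pics/top0.png');gt=cv2.cvtColor(t,cv2.COLOR_BGR2GRAY)
mt=(gt<60).astype(np.uint8)
for u,v in [(308,125),(325,110),(345,108),(365,120),(390,140),(410,165),(430,185),(450,207),(470,228),(490,250),(510,270),(530,292)]:
    # centre of hose along perpendicular-ish
    o,d=rays(ct,[(u,v)])
    hits=[]
    for z in np.arange(0.05,.6,.01):
        P=o+d[0]*((z-o[2])/d[0,2]); p=proj(cs,[P])[0]; a,b=int(round(p[0])),int(round(p[1]))
        if 0<=a<450 and 0<=b<400 and m[max(b-1,0):b+2,a-1:a+2].mean()>.6: hits.append((round(z,2),np.round(P[:2],3).tolist()))
    print((u,v),mt[v,u],hits[:1],hits[-1:],len(hits))
E
```

```text
(308, 125) 1 [(np.float64(0.05), [0.659, -0.088])] [(np.float64(0.21), [0.601, -0.092])] 15
(325, 110) 1 [(np.float64(0.05), [0.696, -0.129])] [(np.float64(0.23), [0.625, -0.126])] 11
(345, 108) 0 [(np.float64(0.05), [0.701, -0.176])] [(np.float64(0.15), [0.661, -0.17])] 10
(365, 120) 0 [(np.float64(0.14), [0.637, -0.213])] [(np.float64(0.51), [0.5, -0.172])] 10
(390, 140) 0 [(np.float64(0.19), [0.576, -0.257])] [(np.float64(0.42), [0.502, -0.218])] 12
(410, 165) 1 [(np.float64(0.24), [0.511, -0.284])] [(np.float64(0.45), [0.456, -0.239])] 6
(430, 185) 1 [(np.float64(0.25), [0.47, -0.318])] [(np.float64(0.51), [0.415, -0.25])] 8
(450, 207) 1 [(np.float64(0.27), [0.425, -0.347])] [(np.float64(0.29), [0.422, -0.341])] 3
(470, 228) 1 [(np.float64(0.27), [0.387, -0.381])] [(np.float64(0.51), [0.361, -0.297])] 9
(490, 250) 1 [(np.float64(0.28), [0.347, -0.411])] [(np.float64(0.5), [0.334, -0.324])] 5
(510, 270) 1 [(np.float64(0.28), [0.311, -0.446])] [(np.float64(0.51), [0.309, -0.344])] 9
(530, 292) 1 [(np.float64(0.26), [0.271, -0.49])] [(np.float64(0.51), [0.282, -0.368])] 12
```

```bash
python3 - <<'E'
from h import *
ct=bot.calibration('top');cs=bot.calibration('side')
def mid(img,cols,lo,hi,th):
    g=cv2.cvtColor(cv2.imread(img),cv2.COLOR_BGR2GRAY); out=[]
    for u in cols:
        r=np.where(g[lo:hi,u]<th)[0]+lo
        if len(r): out.append((u,np.median(r),len(r)))
    return np.array(out)
T=mid('pics/top0.png',range(350,520,5),100,310,60)
S=mid('pics/side0.png',range(240,450,2),85,200,50)
print(S[::8].tolist()); print(T[::4].tolist())
for u,v,w in T[::2]:
    o,d=rays(ct,[(u,v)]); best=None
    for z in np.arange(.1,.45,.005):
        P=o+d[0]*((z-o[2])/d[0,2]); p=proj(cs,[P])[0]
        e=np.hypot(S[:,0]-p[0],S[:,1]-p[1]).min()
        if best is None or e<best[0]: best=(e,z,P,p)
    print((u,v),round(best[0],1),np.round(best[2],3),np.round(best[3]))
E
```

```text
[[240.0, 185.5, 28.0], [256.0, 167.5, 22.0], [272.0, 159.0, 29.0], [288.0, 140.5, 20.0], [304.0, 129.5, 22.0], [320.0, 120.0, 23.0], [336.0, 117.0, 13.0], [352.0, 111.0, 13.0], [368.0, 106.0, 17.0], [384.0, 101.5, 16.0], [400.0, 101.0, 13.0], [416.0, 99.5, 12.0], [432.0, 106.5, 24.0], [448.0, 129.0, 35.0]]
[[350.0, 123.0, 27.0], [370.0, 136.0, 35.0], [390.0, 150.5, 38.0], [410.0, 178.0, 39.0], [430.0, 194.0, 37.0], [450.0, 205.0, 47.0], [470.0, 226.5, 40.0], [490.0, 242.5, 42.0], [510.0, 265.0, 65.0]]
(np.float64(350.0), np.float64(123.0)) 0.6 [ 0.618 -0.178  0.175] [262. 163.]
(np.float64(360.0), np.float64(129.5)) 0.2 [ 0.602 -0.198  0.18 ] [272. 159.]
(np.float64(370.0), np.float64(136.0)) 0.8 [ 0.576 -0.213  0.215] [285. 143.]
(np.float64(380.0), np.float64(144.0)) 0.1 [ 0.555 -0.23   0.23 ] [296. 136.]
(np.float64(390.0), np.float64(150.5)) 0.7 [ 0.538 -0.247  0.245] [306. 128.]
(np.float64(400.0), np.float64(164.5)) 0.9 [ 0.504 -0.26   0.27 ] [322. 118.]
(np.float64(410.0), np.float64(178.0)) 0.4 [ 0.479 -0.277  0.27 ] [334. 117.]
(np.float64(420.0), np.float64(186.0)) 0.6 [ 0.463 -0.293  0.275] [343. 114.]
(np.float64(430.0), np.float64(194.0)) 0.6 [ 0.448 -0.31   0.275] [350. 113.]
(np.float64(440.0), np.float64(201.5)) 0.9 [ 0.435 -0.328  0.275] [358. 111.]
(np.float64(450.0), np.float64(205.0)) 0.9 [ 0.428 -0.345  0.275] [362. 110.]
(np.float64(460.0), np.float64(217.0)) 0.9 [ 0.405 -0.359  0.285] [372. 105.]
(np.float64(470.0), np.float64(226.5)) 0.9 [ 0.387 -0.374  0.29 ] [381. 102.]
(np.float64(480.0), np.float64(233.5)) 0.9 [ 0.375 -0.391  0.29 ] [387. 101.]
(np.float64(490.0), np.float64(242.5)) 0.6 [ 0.359 -0.406  0.295] [394.  99.]
(np.float64(500.0), np.float64(257.0)) 0.6 [ 0.334 -0.422  0.295] [405.  98.]
(np.float64(510.0), np.float64(265.0)) 0.5 [ 0.32  -0.442  0.29 ] [411.  99.]
```

{"fn": "servo_tool", "kwargs": {"plan": [[20,-30,5,-0.12,-1],[45,-70,10,-0.24,-1],[70,-110,15,-0.36,-1],[95,-150,20,-0.48,-1],[120,-190,25,-0.6,-1],[140,-225,30,-0.72,-1],[160,-260,30,-0.84,-1],[180,-295,30,-0.96,-1],[195,-330,30,-1.08,-1],[210,-365,30,-1.2,-1]]}}

```text
clock: 0.98
position: [0.3921, 0.2406, 0.2614]
tool_rot: [3.141, -0.0, 1.633]
force: [0.7, 0.6, 0.8]
grip_width: 0.0856
```

{"fn": "servo_tool", "kwargs": {"plan": [[10,-40,0,-0.03,-1],[20,-80,0,-0.06,-1],[30,-120,0,-0.06,-1],[40,-160,0,-0.06,-1],[50,-200,0,-0.06,-1],[60,-240,0,-0.06,-1],[70,-280,0,-0.06,-1],[80,-315,0,-0.06,-1],[90,-345,0,-0.06,-1],[95,-370,0,-0.06,-1]]}}

```text
clock: 1.82
position: [0.487, -0.1301, 0.2613]
tool_rot: [3.141, 0.0, 1.578]
force: [0.3, 0.9, -0.3]
grip_width: 0.0857
```

```bash
python3 - <<'E'
from h import *
import pickle
s=bot.observe();print(s['position'],s['tool_rot'],s['force'],s['qpos'])
c=bot.calibration('wrist');f=bot.grab_frame('wrist');cv2.imwrite('pics/wrist1.png',f);pickle.dump(c,open('w1.pkl','wb'));print(np.round(c['T'],3))
E
```

```text
[ 0.48701295 -0.13006664  0.26126048] [3.14136805e+00 4.68068416e-04 1.57752029e+00] [ 0.29123768  0.86792606 -0.29499997] [-0.28906347  0.33209206  0.55496611  1.89852945 -0.20959718  0.96798013
  0.3677541 ]
[[ 1.     0.006  0.003  0.485]
 [ 0.007 -0.949 -0.315 -0.049]
 [ 0.     0.315 -0.949  0.404]
 [ 0.     0.     0.     1.   ]]
```

View pics/wrist1.png

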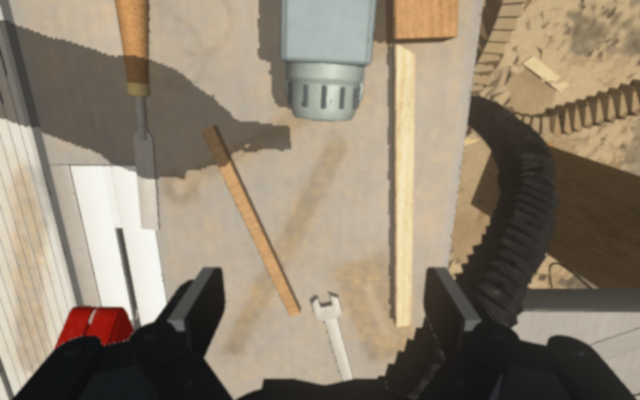

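```bash
python3 - <<'E'
from h import *
import pickle
c=pickle.load(open('w1.pkl','rb'));f=cv2.imread('pics/wrist1.png')
cv2.imwrite('pics/w1z.png',cv2.resize(f[0:140,250:400],None,fx=4,fy=4,interpolation=cv2.INTER_CUBIC))
hsv=cv2.cvtColor(f,cv2.COLOR_BGR2HSV)
m=((hsv[...,1]>95)&(hsv[...,2]>60)).astype(np.uint8)
m[:115]=0;m[325:]=0;m[:,:195]=0;m[:,312:]=0
n,l,st,ce=cv2.connectedComponentsWithStats(m);k=1+np.argmax(st[1:,4]);print(st[k])
W=onz(c,np.argwhere(l==k)[:,::-1],.016)
rc=cv2.minAreaRect(W[:,:2].astype(np.float32)*1000);print(rc)
print(W.mean(0),np.linalg.svd(W[:,:2]-W[:,:2].mean(0))[2][0])
# strip as control
h=hsv
P=lambda uv,z:print(np.round(onz(c,uv,z)*1000,1).tolist())
P([(203,130),(218,125),(300,309),(289,315)],.016)
E
```

```text
[ 202  127   98  189 2695]
((404.26202392578125, -214.12896728515625), (17.653682708740234, 257.5843811035156), 20.712018966674805)
[ 0.40005507 -0.2035318   0.016     ] [ 0.35570025 -0.93460009]
[[352.7, -96.0, 16.0], [369.6, -90.5, 16.0], [455.9, -326.5, 16.0], [441.3, -335.9, 16.0]]
```

View pics/w1z.png

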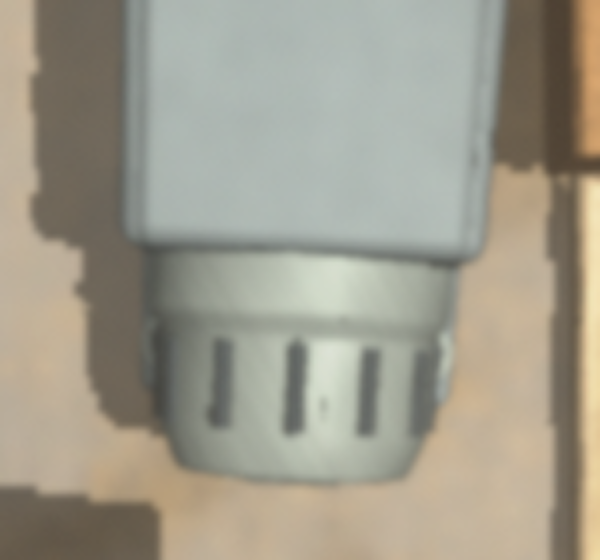

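```bash
python3 - <<'E'
from h import *
import pickle
c=pickle.load(open('w1.pkl','rb'));f=cv2.imread('pics/wrist1.png').astype(float)
g=cv2.GaussianBlur(f,(0,0),1)
# saturation-like: blue minus red to separate grey-blue vs tan
b=g[...,0]-g[...,2]
L=[];R=[]
def cross(row,a,bb):
    x=np.arange(a,bb);y=b[row,a:bb];mid=(y.max()+y.min())/2
    i=np.where(np.diff(np.sign(y-mid)))[0]
    return [a+k+(mid-y[k])/(y[k+1]-y[k]) for k in i]
for row in list(range(3,58,6)): 
    print(row,np.round(cross(row,270,300),1),np.round(cross(row,360,385),1))
print('nose')
for row in [66,70,74,78,85,92,100,106,110,114]:
    l,r=cross(row,278,310)[:1],cross(row,345,372)[-1:]
    print(row,np.round(l+r,1), np.round(onz(c,[(l[0],row),(r[0],row)],.07)*1000,1).tolist())
for col in [310,320,330,340]:
    y=b[105:135,col];mid=(y.max()+y.min())/2;k=np.where(np.diff(np.sign(y-mid)))[0];print(col,k+105,np.round(onz(c,[(col,k[0]+105.5)],.09)*1000,1),np.round(onz(c,[(col,k[0]+105.5)],.07)*1000,1))
E
```

```text
3 [280.2] [376.1]
9 [280.2] [375.7]
15 [280.1] [375.1]
21 [279.9] [374.6]
27 [280.1] [374.]
33 [279.9] [373.3]
39 [279.9] [372.8]
45 [279.5] [372.3]
51 [279.5] [371.6]
57 [280.1] [371.2]
nose
66 [284.9 365.8] [[450.2, -32.3, 70.0], [522.6, -31.8, 70.0]]
70 [284.8 364.7] [[450.0, -35.7, 70.0], [521.8, -35.2, 70.0]]
74 [284.9 364.5] [[450.0, -39.0, 70.0], [521.7, -38.5, 70.0]]
78 [284.7 363.8] [[449.8, -42.4, 70.0], [521.3, -41.9, 70.0]]
85 [285.1 363.1] [[449.9, -48.4, 70.0], [520.9, -47.9, 70.0]]
92 [284.9 362.4] [[449.6, -54.5, 70.0], [520.5, -54.0, 70.0]]
100 [288.4 360.9] [[452.6, -61.5, 70.0], [519.4, -61.1, 70.0]]
106 [288.8 357.5] [[452.8, -66.9, 70.0], [516.5, -66.4, 70.0]]
110 [291.4 355.6] [[455.1, -70.5, 70.0], [514.9, -70.0, 70.0]]
114 [292.9 353.7] [[456.5, -74.1, 70.0], [513.2, -73.7, 70.0]]
310 [119] [[473.2 -77.2  90. ]] [[472.4 -79.   70. ]]
320 [120] [[482. -78.  90.]] [[481.8 -79.8  70. ]]
330 [120] [[490.8 -77.9  90. ]] [[491.2 -79.8  70. ]]
340 [119] [[499.6 -77.   90. ]] [[500.5 -78.8  70. ]]
```

```bash
python3 - <<'E'
from h import *
import pickle
c=pickle.load(open('w1.pkl','rb'))
for z in (.107,.1):
  A=onz(c,[(280.15,3),(280,57)],z)*1000;B=onz(c,[(376.1,3),(371.2,57)],z)*1000
  print(z,A.round(1).tolist(),B.round(1).tolist(),(A[0]-A[1])[:2],(B[0]-B[1])[:2])
# top view: edges
ct=bot.calibration('top')
f=cv2.imread('pics/top0.png').astype(float);g=cv2.GaussianBlur(f,(0,0),1)
b=g[...,0]-g[...,2]
for col in range(236,284,4):
    x=b[165:186,col];mid=(x.max()+x.min())/2
    k=np.where(np.diff(np.sign(x-mid)))[0];print(col,k+165,end=' ')
    gg=g[200:222,col].sum(1);k2=np.argmin(np.diff(gg));print(k2+200)
E
```

```text
0.107 [[451.8, 10.3, 107.0], [450.4, -27.5, 107.0]] [[524.3, 10.8, 107.0], [522.4, -27.0, 107.0]] [ 1.36044274 37.7847708 ] [ 1.81417945 37.79107031]
0.1 [[451.0, 11.7, 100.0], [449.6, -27.0, 100.0]] [[525.2, 12.2, 100.0], [523.3, -26.5, 100.0]] [ 1.392541   38.67626406] [ 1.85698317 38.68271221]
236 [174] 207
240 [173] 207
244 [173] 207
248 [174] 208
252 [182] 208
256 [173] 208
260 [172] 208
264 [172] 208
268 [171] 208
272 [171] 208
276 [175] 208
280 [171] 208
```

{"fn": "servo_tool", "kwargs": {"plan": [[0,30,0,0,-1],[0,60,0,0,-1],[0,85,0,0,-1],[0,100,0,0,-1],[0,110,0,0,-1],[0,110,0,0,-1],[0,110,0,0,-1],[0,110,0,0,-1],[0,110,0,0,-1],[0,110,0,0,-1]]}}

```text
clock: 2.7
position: [0.4865, -0.0185, 0.2613]
tool_rot: [-3.142, 0.0, 1.577]
force: [-0.1, -0.6, -0.3]
grip_width: 0.0854
```

```bash
python3 - <<'E'
from h import *
import pickle
s=bot.observe();print(s['position'],s['tool_rot'])
c=bot.calibration('wrist');f=bot.grab_frame('wrist');cv2.imwrite('pics/wrist2.png',f);pickle.dump(c,open('w2.pkl','wb'));print(np.round(c['T'],3))
E
```

```text
[ 0.48654105 -0.01845937  0.26128241] [-3.14157324e+00  1.63916996e-04  1.57733847e+00]
[[ 1.     0.006  0.002  0.485]
 [ 0.007 -0.949 -0.314  0.063]
 [ 0.     0.314 -0.949  0.404]
 [ 0.     0.     0.     1.   ]]
```

View pics/wrist2.png

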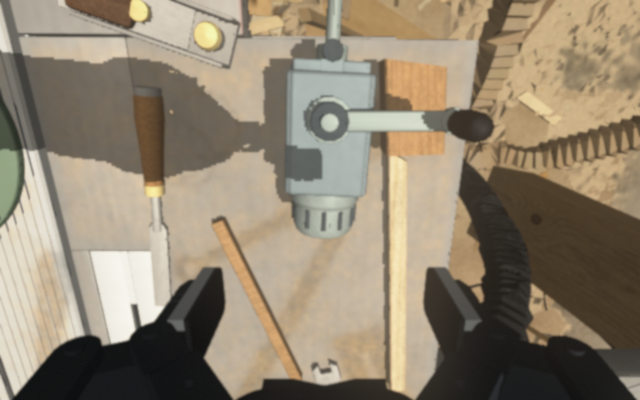

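```bash
python3 - <<'E'
from h import *
import pickle
c=pickle.load(open('w2.pkl','rb'));f=cv2.imread('pics/wrist2.png').astype(float)
g=cv2.GaussianBlur(f,(0,0),.8); b=g[...,0]-g[...,2]
def cross(row,a,bb,pick):
    y=b[row,a:bb];mid=(np.percentile(y,90)+np.percentile(y,10))/2
    i=np.where(np.diff(np.sign(y-mid)))[0]
    r=[a+k+(mid-y[k])/(y[k+1]-y[k]) for k in i]; return r[pick] if r else np.nan
def fit(rows,a,bb,z,pick,rng=None):
    uv=[(cross(r,a,bb,pick),r) for r in rows]; uv=[p for p in uv if p[0]==p[0]]
    W=onz(c,uv,z)*1000; p=np.polyfit(W[:,1],W[:,0],1); res=W[:,0]-np.polyval(p,W[:,1])
    k=abs(res)<1.5*np.median(abs(res))+.3; p=np.polyfit(W[k,1],W[k,0],1)
    print(np.round([u[0] for u in uv],1).tolist(),'slope',p[0].round(4),'x@y0',p[1].round(1),'y',W[[0,-1],1].round(1),res[k].std().round(2)); return p
Lr=list(range(76,190,6));Rr=list(range(78,104,4))+list(range(136,190,6))
for z in (.107,.1):fit(Lr,270,300,z,0);fit(Rr,355,392,z,0)
# rod
print('rod');fit(range(2,38,3),322,335,.07,0);fit(range(2,38,3),335,350,.07,-1)
P=lambda n,uv,z:print(n,np.round(onz(c,uv,z)*1000,1).tolist())
P('pivot',[(330,122)],.125);P('grip top',[(478,127)],.178);P('gripbase',[(452,121)],.128)
P('mouth',[(322,237)],.08)
y=f[225:245,322];print(y.astype(int).tolist())
cv2.imwrite('pics/w2z.png',cv2.resize(f[0:250,255:505].astype(np.uint8),None,fx=2.4,fy=2.4,interpolation=cv2.INTER_CUBIC))
E
```

```text
[286.1, 285.8, 285.8, 285.4, 285.4, 285.6, 285.5, 285.3, 285.4, 285.2, 285.2, 285.2, 284.9, 284.5, 284.5, 283.2, 283.0, 277.9, 282.3] slope 0.0581 x@y0 450.5 y [ 70.1 -19.9] 0.55
[384.0, 383.9, 384.1, 384.2, 376.6, 375.2, 374.9, 384.7, 374.0, 369.8, 369.1, 368.4, 367.6, 367.1, 366.7, 366.1] slope 0.1348 x@y0 524.1 y [ 69.1 -19.4] 1.09
[286.1, 285.8, 285.8, 285.4, 285.4, 285.6, 285.5, 285.3, 285.4, 285.2, 285.2, 285.2, 284.9, 284.5, 284.5, 283.2, 283.0, 277.9, 282.3] slope 0.0581 x@y0 449.8 y [ 70.2 -21.9] 0.56
[384.0, 383.9, 384.1, 384.2, 376.6, 375.2, 374.9, 384.7, 374.0, 369.8, 369.1, 368.4, 367.6, 367.1, 366.7, 366.1] slope 0.1348 x@y0 525.2 y [ 69.2 -21.3] 1.12
rod
[327.4, 327.3, 326.8, 326.5, 326.4, 326.3, 326.1, 326.1, 326.0, 325.4, 325.4, 325.3] slope 0.0606 x@y0 479.3 y [130.3 104.9] 0.12
[342.1, 342.0, 341.9, 341.7, 341.1, 341.1, 340.9, 341.0, 341.7, 340.9, 341.2, 340.3] slope 0.0272 x@y0 496.1 y [130.4 104.9] 0.21
pivot [[489.7, 35.9, 125.0]]
grip top [[583.3, 38.5, 178.0]]
gripbase [[584.3, 37.5, 128.0]]
mouth [[483.8, -83.0, 80.0]]
[[102, 107, 105], [103, 108, 106], [102, 107, 104], [101, 105, 103], [102, 108, 105], [119, 127, 123], [148, 160, 155], [168, 182, 175], [173, 188, 182], [172, 187, 180], [170, 184, 178], [165, 179, 174], [155, 171, 169], [142, 162, 169], [137, 161, 177], [136, 163, 183], [136, 163, 184], [136, 162, 183], [136, 163, 183], [136, 163, 183]]
```

View pics/w2z.png

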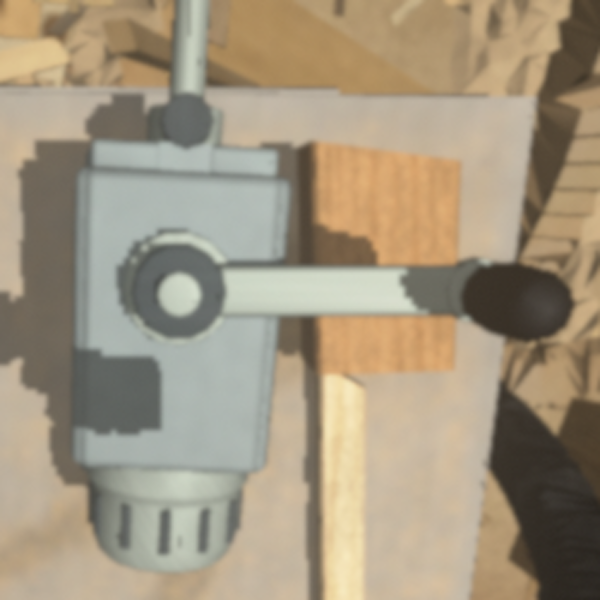

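{"fn": "servo_tool", "kwargs": {"plan": [[-15,-40,0,0.08,-1],[-30,-80,0,0.16,-1],[-50,-120,0,0.24,-1],[-70,-160,-20,0.32,-1],[-82,-190,-50,0.358,-1],[-82,-198,-90,0.358,-1],[-82,-198,-130,0.358,-1],[-82,-198,-165,0.358,-1],[-82,-198,-180,0.358,-1],[-82,-198,-180,0.358,-1]], "squeeze": 30}}

```text
clock: 3.58
position: [0.4024, -0.2155, 0.0782]
tool_rot: [-3.137, -0.003, 1.935]
force: [-0.6, -0.3, -0.6]
grip_width: 0.0857
```

```bash
python3 - <<'E'
from h import *
s=bot.observe();print(s['position'],s['tool_rot'],s['force'])
f=bot.grab_frame('wrist');cv2.imwrite('pics/wrist3.png',f)
c=bot.calibration('wrist');print(proj(c,[s['position'],[.4035,-.2155,.016]]))
f=bot.grab_frame('side');cv2.imwrite('pics/side3.png',f)
E
```

```text
[ 0.40242738 -0.21547515  0.07815318] [-3.13699061 -0.00336265  1.93548245] [-0.58009827 -0.25931195 -0.57962769]
[[324.31105983 268.20628093]
 [326.00873427 220.40000715]]
```

View pics/wrist3.png

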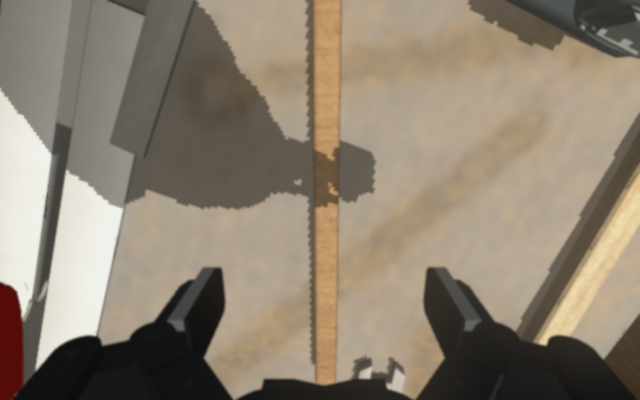

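View pics/side3.png

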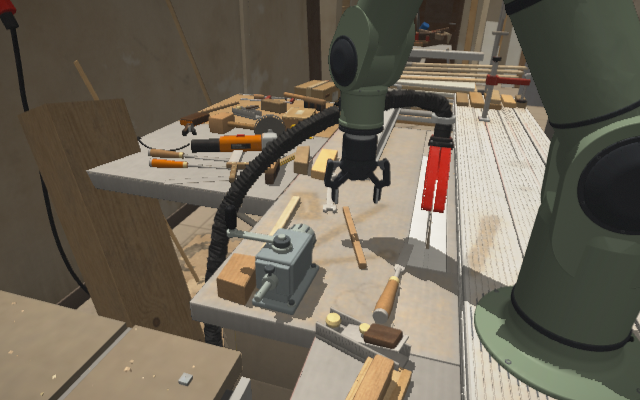

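{"fn": "servo_tool", "kwargs": {"plan": [[1,0,-25,0,-1],[1,0,-50,0,-1],[1,0,-65,0,-1],[1,0,-72,0,-1],[1,0,-74,0,-1],[1,0,-74,0,-1],[1,0,-74,0,-1],[1,0,-74,0,0],[1,0,-74,0,1],[1,0,-74,0,1]], "squeeze": 35}}

```text
clock: 4.52
position: [0.4059, -0.2156, 0.0078]
tool_rot: [3.141, 0.001, 1.937]
force: [-0.1, -0.5, -0.3]
grip_width: 0.0517
```

{"fn": "servo_tool", "kwargs": {"plan": [[0,0,0,0,1],[0,0,0,0,1],[0,0,0,0,1],[0,0,0,0,1],[0,0,0,0,1],[0,0,0,0,1],[0,0,0,0,1],[0,0,0,0,1],[0,0,0,0,1],[0,0,0,0,1]], "squeeze": 35}}

```text
clock: 5.35
position: [0.4056, -0.2155, 0.0075]
tool_rot: [3.141, -0.0, 1.937]
force: [-1.8, 1.5, 7.9]
grip_width: 0.0149
```

{"fn": "servo_tool", "kwargs": {"plan": [[0,0,5,0,1],[0,0,12,0,1],[0,0,25,0,1],[0,0,40,0,1],[0,5,60,0,1],[10,8,80,-0.08,1],[20,12,100,-0.16,1],[30,15,120,-0.24,1],[40,15,120,-0.32,1],[50,15,120,-0.4,1]], "squeeze": 35}}

```text
clock: 6.18
position: [0.4567, -0.2002, 0.129]
tool_rot: [3.139, -0.0, 1.534]
force: [1.7, 0.6, -0.3]
grip_width: 0.0146
```

```bash
python3 - <<'E'
from h import *
import pickle
s=bot.observe();print(s['position'],s['tool_rot'],s['force'],s['grip_width'])
c=bot.calibration('wrist');pickle.dump((c,s),open('w4.pkl','wb'))
f=bot.grab_frame('wrist');cv2.imwrite('pics/wrist4.png',f)
f=bot.grab_frame('side');cv2.imwrite('pics/side4.png',f)
f=bot.grab_frame('top');cv2.imwrite('pics/top4.png',f)
E
```

```text
[ 0.4567275  -0.20015763  0.12902995] [ 3.13907200e+00 -1.08637201e-04  1.53354711e+00] [ 1.6752691   0.61350826 -0.28415955] 0.014561455668704492
```

View pics/wrist4.png

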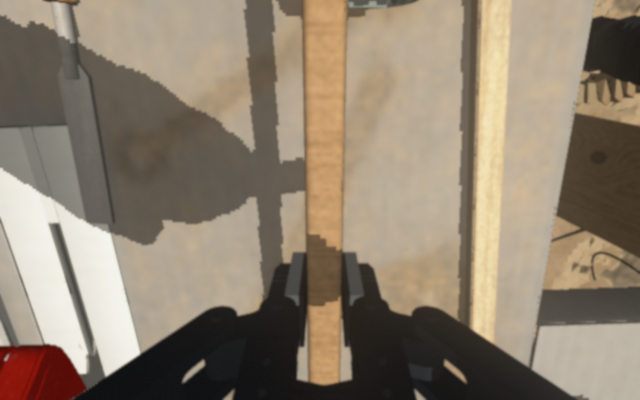

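View pics/side4.png

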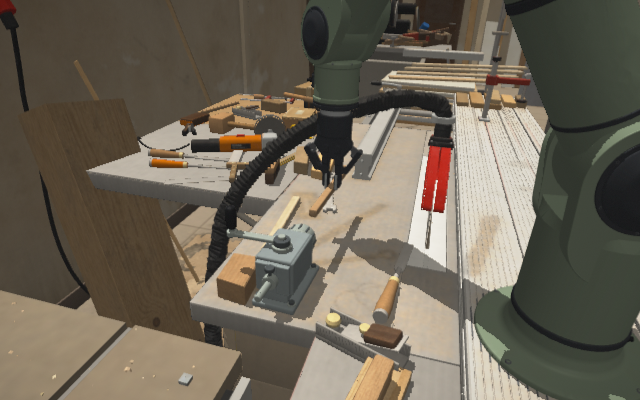

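View pics/top4.png

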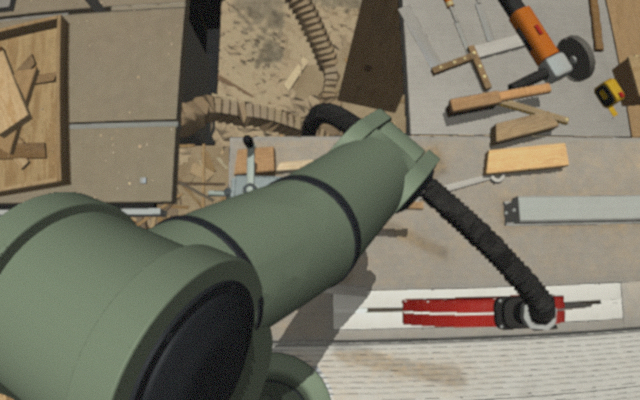

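```bash
python3 - <<'E'
from h import *
import pickle
c,s=pickle.load(open('w4.pkl','rb'));f=cv2.imread('pics/wrist4.png')
hsv=cv2.cvtColor(cv2.GaussianBlur(f,(0,0),1),cv2.COLOR_BGR2HSV)
for r in range(15,236,20):
    x=hsv[r,270:380,1].astype(float)*1.0
    b=(f[r,270:380,2].astype(float)-f[r,270:380,0])
    b=cv2.GaussianBlur(b.reshape(1,-1),(0,0),1).ravel()
    mid=(b[50:60].mean()+np.median(np.r_[b[:15],b[-15:]]))/2
    i=np.where(b>mid)[0]; l=270+i[0]-(b[i[0]]-mid)/(b[i[0]]-b[i[0]-1]); rr=270+i[-1]+(b[i[-1]]-mid)/(b[i[-1]]-b[i[-1]+1])
    # find z s.t. width 16mm
    zs=np.linspace(.05,.25,401); w=[np.linalg.norm(np.diff(onz(c,[(l,r),(rr,r)],z),axis=0)) for z in zs]
    z=np.interp(-.016,-np.array(w)[::1],zs) if w[0]<w[-1] else np.interp(.016,w[::-1],zs[::-1])
    P=onz(c,[((l+rr)/2,r)],.137)[0]
    print(r,round(l,1),round(rr,1),'w@.137',np.round(1000*np.linalg.norm(np.diff(onz(c,[(l,r),(rr,r)],.137),axis=0)),1),'z',round(z,4),np.round(P*1000,1))
E
python3 - <<'E'
import cv2
f=cv2.imread('pics/side4.png')
cv2.imwrite('pics/side4z.png',cv2.resize(f[110:260,270:400],None,fx=4,fy=4,interpolation=cv2.INTER_CUBIC))
E
```

```text
15 305.1 345.0 w@.137 13.8 z 0.1159 [459.6 -95.7 137. ]
35 304.9 345.0 w@.137 14.1 z 0.1191 [ 459.4 -102.   137. ]
55 305.2 344.9 w@.137 14.2 z 0.1198 [ 459.2 -108.5  137. ]
75 305.4 344.5 w@.137 14.3 z 0.1205 [ 458.9 -115.2  137. ]
95 305.8 343.9 w@.137 14.1 z 0.1185 [ 458.6 -122.1  137. ]
115 306.0 343.7 w@.137 14.2 z 0.1199 [ 458.3 -129.3  137. ]
135 306.1 343.8 w@.137 14.5 z 0.1227 [ 458.1 -136.8  137. ]
155 306.3 343.7 w@.137 14.6 z 0.1241 [ 457.9 -144.5  137. ]
175 306.4 343.4 w@.137 14.7 z 0.1252 [ 457.5 -152.5  137. ]
195 307.0 342.7 w@.137 14.4 z 0.1225 [ 457.2 -160.9  137. ]
215 307.3 342.0 w@.137 14.3 z 0.1212 [ 456.8 -169.5  137. ]
235 318.4 341.6 w@.137 9.8 z 0.0513 [ 458.7 -178.6  137. ]
```

View pics/side4z.png

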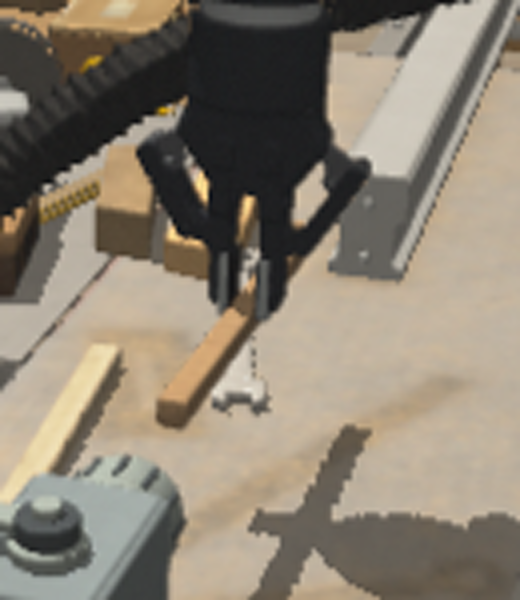

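```bash
python3 - <<'E'
from h import *
c=bot.calibration('side')
n=np.array([1,-.039,0.])
def pl(zx,off):
    # plane x-.04y = const
    uv=(270+zx[0]/4-.37,110+zx[1]/4-.37); o,d=rays(c,[uv]); d=d[0]
    k=(.4595-.039*-.0957)+off
    t=(k-o@n)/(d@n); return np.round((o+t*d)*1000,1)
# side cam faces -y, right in image = -x
print('end top L(+x)',pl((158,402),.008),'R(-x)',pl((188,406),-.008))
print('end bot L',pl((161,420),.008),'R',pl((184,428),-.008))
print('top edge +x side',[pl(p,.008).tolist() for p in [(180,372),(200,347),(218,322),(226,312)]])
print('low edge -x side bottom',[pl(p,-.008).tolist() for p in [(200,412),(220,383),(240,350)]])
print('top edge -x side',[pl(p,-.008).tolist() for p in [(205,380),(225,352),(245,325)]])
E
```

```text
end top L(+x) [469.  -57.8 139.9] R(-x) [453.1 -55.8 141.5]
end bot L [468.8 -63.  127.2] R [453.3 -50.4 132. ]
top edge +x side [[467.7, -91.6, 140.5], [466.4, -124.5, 139.6], [465.1, -156.0, 140.4], [464.6, -170.7, 140.0]]
low edge -x side bottom [[452.3, -75.9, 128.0], [451.0, -109.5, 128.2], [449.6, -145.1, 131.0]]
top edge -x side [[452.0, -82.7, 142.8], [450.7, -116.5, 143.0], [449.3, -152.8, 142.4]]
```

```bash
python3 - <<'E'
from h import *
c=bot.calibration('side')
px=lambda p:(270+p[0]/4-.37,110+p[1]/4-.37)
print(np.round(onz(c,[px(p) for p in [(158,402),(188,406),(180,372),(226,312)]],.1375)*1000,1))
s=bot.observe();print(s['position'])
E
```

```text
[[ 470.3  -62.2  137.5]
 [ 455.   -63.   137.5]
 [ 469.3  -97.2  137.5]
 [ 465.9 -175.9  137.5]]
[ 0.45564573 -0.20026671  0.12751659]
```

{"fn": "servo_tool", "kwargs": {"plan": [[0,-4,0,0,1],[0,-8,0,0,1],[0,-12,0,-0.003,1],[0,-16,0,-0.003,1],[3,-20,0,-0.003,1],[8,-22,0,-0.003,1],[13,-22,0,-0.003,1],[18,-22,0,-0.003,1],[23,-22,0,-0.003,1],[23,-22,0,-0.003,1]]}}

```text
clock: 7.17
position: [0.4797, -0.2222, 0.1272]
tool_rot: [3.141, 0.0, 1.535]
force: [-0.0, 0.6, 0.0]
grip_width: 0.0146
```

```bash
python3 - <<'E'
from h import *
s=bot.observe();print(s['position'],s['tool_rot'],s['force'],s['moment'],s['grip_width'],s['joint_efforts'])
f=bot.grab_frame('side');cv2.imwrite('pics/side5.png',cv2.resize(f[0:300,200:460],None,fx=2.,fy=2.,interpolation=cv2.INTER_CUBIC))
E
```

```text
[ 0.4797358  -0.22218196  0.12715053] [3.14130935e+00 8.39056274e-05 1.53484146e+00] [-0.00765155  0.6112727   0.03854244] [-0.01974831 -0.05168141 -0.00525793] 0.014628081001433663 [ 6.59467466e-01 -7.80657148e+01  1.47745711e+01 -2.58848959e+01
  3.99824185e-02  2.21716706e-01 -1.51977497e-01]
```

View pics/side5.png

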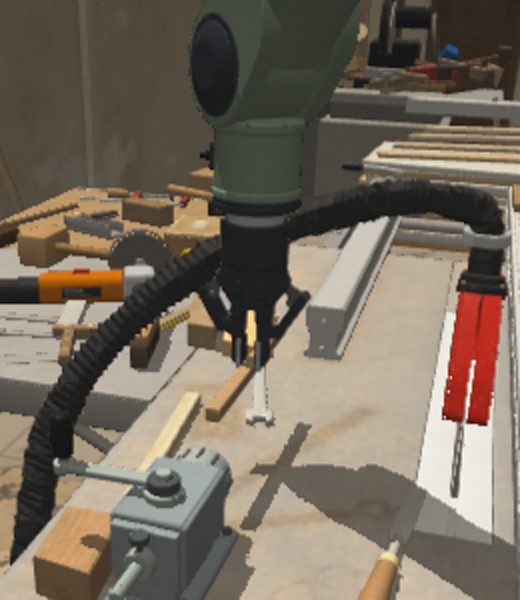

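{"fn": "servo_tool", "kwargs": {"plan": [[-1,0,-7,0,1],[-1,0,-14,0,1],[-1,0,-21,0,1],[-1,0,-28,0,1],[-1,0,-34,0,1],[-1,0,-40,0,1],[-1,0,-46,0,1],[-1,0,-51,0,1],[-1,0,-55,0,1],[-1,0,-57,0,1]]}}

```text
clock: 8.05
position: [0.4774, -0.2225, 0.0697]
tool_rot: [-3.141, -0.0, 1.534]
force: [-0.4, -0.7, -0.2]
grip_width: 0.0149
```

```bash
python3 - <<'E'
from h import *
s=bot.observe();print(s['position'],s['tool_rot'],s['force'],s['moment'],s['grip_width'],s['joint_efforts'])
f=bot.grab_frame('side');cv2.imwrite('pics/side6r.png',f);cv2.imwrite('pics/side6.png',cv2.resize(f[60:270,220:380],None,fx=3.5,fy=2.8,interpolation=cv2.INTER_CUBIC))
c=bot.calibration('wrist');f=bot.grab_frame('wrist');cv2.imwrite('pics/wrist6.png',f)
f=bot.grab_frame('top');cv2.imwrite('pics/top6.png',f)
E
```

```text
[ 0.47744816 -0.22253636  0.06970089] [-3.14117240e+00 -9.10306441e-05  1.53370499e+00] [-0.43398668 -0.66455039 -0.17072053] [ 0.0093606   0.0404626  -0.01106259] 0.014915966918963953 [-8.40103836e-02 -8.39315414e+01  1.45094240e+01 -2.11477053e+01
  6.52567833e-04 -3.52208165e-02  1.18548024e-02]
```

View pics/side6.png

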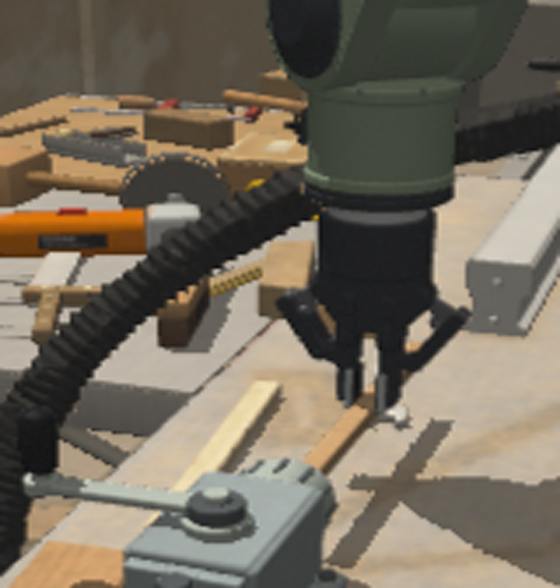

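View pics/wrist6.png

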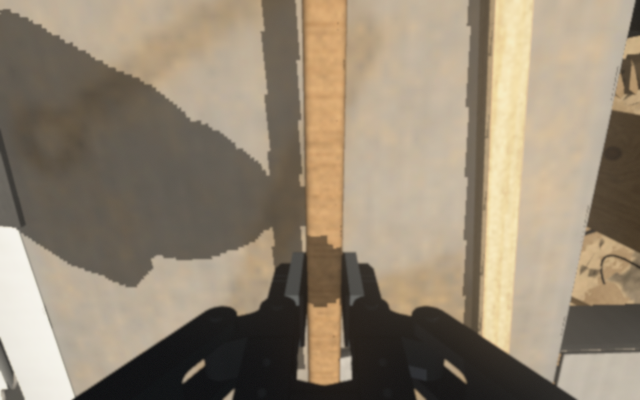

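{"fn": "servo_tool", "kwargs": {"plan": [[1,2,0,0,1],[1.2,4,0,0,1],[1.3,6,0,0,1],[1.3,8,0,0,1],[1.4,10,0,0,1],[1.5,12,0,0,1],[1.6,14,0,0,1],[1.6,16,0,0,1],[1.7,18,0,0,1],[1.8,20,0,0,1]]}}

```text
clock: 9.03
position: [0.4794, -0.2023, 0.0703]
tool_rot: [-3.142, -0.0, 1.534]
force: [0.3, -0.3, -1.5]
grip_width: 0.0148
```

```bash
python3 - <<'E'
from h import *
s=bot.observe();print(s['position'],s['tool_rot'],s['force'],s['moment'],s['grip_width'])
f=bot.grab_frame('side');cv2.imwrite('pics/side7r.png',f);cv2.imwrite('pics/side7.png',cv2.resize(f[150:270,240:360],None,fx=5,fy=5,interpolation=cv2.INTER_CUBIC))
E
```

```text
[ 0.47936309 -0.20234212  0.07027301] [-3.14155125e+00 -3.87495290e-05  1.53371756e+00] [ 0.28732844 -0.32051963 -1.54585277] [ 0.09377745 -0.03066427 -0.00499792] 0.014804668035847419
```

View pics/side7.png

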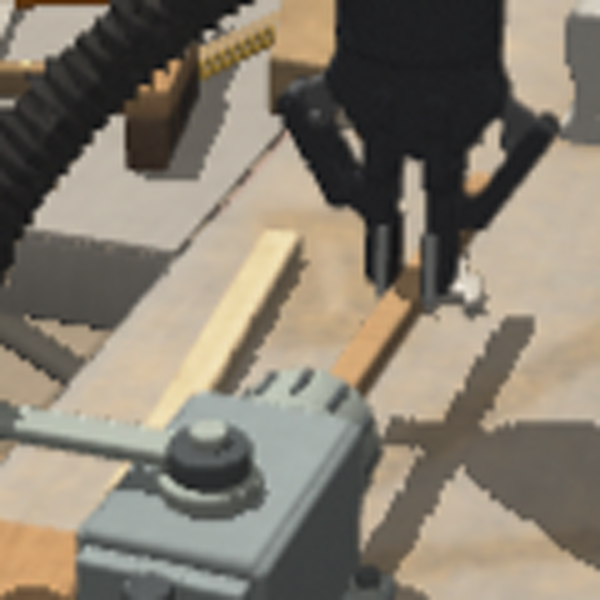

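{"fn": "servo_tool", "kwargs": {"plan": [[0,2,-0.5,0,1],[0.1,4,-0.5,0,1],[0.2,6,-0.5,0,1],[0.3,8,-0.5,0,1],[0.4,10,-0.5,0,1],[0.5,12,-0.5,0,1],[0.6,14,-0.5,0,1],[0.6,16,-0.5,0,1],[0.7,18,-0.5,0,1],[0.8,20,-0.5,0,1]]}}

```text
clock: 9.92
position: [0.4802, -0.1824, 0.0698]
tool_rot: [3.142, 0.0, 1.534]
force: [0.4, 0.8, -1.5]
grip_width: 0.0148
```

```bash
cat > o.py <<'E'
from h import *
s=bot.observe();print(s['position'].round(4),s['tool_rot'].round(3),s['force'].round(2),s['moment'].round(3),s['grip_width'],s['clock'])
E
python3 o.py
```

```text
[ 0.4802 -0.1824  0.0698] [3.142 0.    1.534] [ 0.4   0.82 -1.48] [-0.033 -0.071 -0.034] 0.014765599225801918 9.9167
```

{"fn": "servo_tool", "kwargs": {"plan": [[0,2,-0.3,0,1],[0.1,4,-0.3,0,1],[0.2,6,-0.3,0,1],[0.3,8,-0.3,0,1],[0.4,10,-0.3,0,1],[0.5,12,-0.3,0,1],[0.6,14,-0.3,0,1],[0.6,16,-0.3,0,1],[0.7,18,-0.3,0,1],[0.8,20,-0.3,0,1]]}}

```text
clock: 10.75
position: [0.481, -0.1624, 0.0695]
tool_rot: [-3.142, 0.0, 1.534]
force: [1.7, -1.3, -0.3]
grip_width: 0.0149
```

```bash
python3 o.py
```

```text
[ 0.481  -0.1624  0.0695] [-3.142  0.     1.534] [ 1.75 -1.28 -0.3 ] [-0.004 -0.123 -0.113] 0.014916798289811472 10.75
```

{"fn": "servo_tool", "kwargs": {"plan": [[0.3,1,0,0,1],[0.4,2,0,0,1],[0.4,3,0,0,1],[0.5,4,0,0,1],[0.5,5,0,0,1],[0.5,6,0,0,1],[0.6,7,0,0,1],[0.6,8,0,0,1],[0.6,8,0,0,1],[0.6,8,0,0,1]]}}

```text
clock: 11.58
position: [0.4816, -0.1545, 0.0695]
tool_rot: [-3.142, -0.0, 1.534]
force: [-0.1, 0.7, -0.3]
grip_width: 0.015
```

{"fn": "servo_tool", "kwargs": {"plan": [[0,0.6,0,0,1],[0,1.2,0,0,1],[0,1.8,0,0,1],[0.1,2.4,0,0,1],[0.1,3,0,0,1],[0.1,3.5,0,0,1],[0.2,4,0,0,1],[0.2,4,0,0,1],[0.2,4,0,0,1],[0.2,4,0,0,1]]}}

```text
clock: 12.42
position: [0.4818, -0.1506, 0.0695]
tool_rot: [-3.142, 0.0, 1.534]
force: [0.6, -0.4, 0.0]
grip_width: 0.0146
```

{"fn": "servo_tool", "kwargs": {"plan": [[0,0.6,0,0,1],[0,1.2,0,0,1],[0,1.8,0,0,1],[0.1,2.4,0,0,1],[0.1,3,0,0,1],[0.1,3.5,0,0,1],[0.2,4,0,0,1],[0.2,4,0,0,1],[0.2,4,0,0,1],[0.2,4,0,0,1]]}}

```text
clock: 13.25
position: [0.482, -0.1465, 0.0695]
tool_rot: [3.142, 0.0, 1.534]
force: [0.6, -0.1, -0.2]
grip_width: 0.0146
```

{"fn": "servo_tool", "kwargs": {"plan": [[0,0.5,0,0,1],[0,1,0,0,1],[0,1.5,0,0,1],[0.1,2,0,0,1],[0.1,2.5,0,0,1],[0.1,3,0,0,1],[0.1,3,0,0,1],[0.1,3,0,0,1],[0.1,3,0,0,1],[0.1,3,0,0,1]]}}

```text
clock: 14.08
position: [0.4821, -0.1436, 0.0695]
tool_rot: [-3.142, -0.0, 1.534]
force: [-0.3, -0.0, 0.1]
grip_width: 0.0148
```

{"fn": "servo_tool", "kwargs": {"plan": [[0,0.2,0,0,1],[0,0.4,0,0,1],[0,0.6,0,0,1],[0,0.8,0,0,1],[0,1,0,0,1],[0,1.2,0,0,1],[0,1.4,0,0,1],[0.1,1.6,0,0,1],[0.1,1.8,0,0,1],[0.1,2,0,0,1]], "squeeze": 20}}

```text
clock: 14.92
position: [0.4822, -0.1415, 0.0695]
tool_rot: [-3.142, -0.0, 1.534]
force: [-0.2, -0.3, 0.1]
grip_width: 0.0148
```

{"fn": "servo_tool", "kwargs": {"plan": [[0,0.2,0,0,1],[0,0.4,0,0,1],[0,0.6,0,0,1],[0,0.8,0,0,1],[0,1,0,0,1],[0,1.2,0,0,1],[0,1.4,0,0,1],[0.1,1.6,0,0,1],[0.1,1.8,0,0,1],[0.1,2,0,0,1]]}}

```text
clock: 15.75
position: [0.4823, -0.1395, 0.0695]
tool_rot: [-3.142, -0.0, 1.534]
force: [0.6, 0.2, -1.4]
grip_width: 0.0148
```

{"fn": "servo_tool", "kwargs": {"plan": [[0,0.2,0,0,1],[0,0.4,0,0,1],[0,0.6,0,0,1],[0,0.8,0,0,1],[0,1,0,0,1],[0,1.2,0,0,1],[0,1.4,0,0,1],[0.1,1.6,0,0,1],[0.1,1.8,0,0,1],[0.1,2,0,0,1]]}}

```text
clock: 16.58
position: [0.4824, -0.1375, 0.0695]
tool_rot: [-3.142, -0.0, 1.534]
force: [-1.3, -0.4, -0.1]
grip_width: 0.0148
```

{"fn": "servo_tool", "kwargs": {"plan": [[0,0.2,0,0,1],[0,0.4,0,0,1],[0,0.6,0,0,1],[0,0.8,0,0,1],[0,1,0,0,1],[0,1.2,0,0,1],[0,1.4,0,0,1],[0.1,1.6,0,0,1],[0.1,1.8,0,0,1],[0.1,2,0,0,1]]}}

```text
clock: 17.42
position: [0.4825, -0.1355, 0.0695]
tool_rot: [3.142, 0.0, 1.534]
force: [0.2, 0.1, -0.8]
grip_width: 0.0149
```

{"fn": "servo_tool", "kwargs": {"plan": [[0,0.2,0,0,1],[0,0.4,0,0,1],[0,0.6,0,0,1],[0,0.8,0,0,1],[0,1,0,0,1],[0,1.2,0,0,1],[0,1.4,0,0,1],[0.1,1.6,0,0,1],[0.1,1.8,0,0,1],[0.1,2,0,0,1]]}}

```text
clock: 18.25
position: [0.4826, -0.1336, 0.0695]
tool_rot: [-3.142, 0.0, 1.534]
force: [-0.2, -0.5, 0.2]
grip_width: 0.0146
```

{"fn": "servo_tool", "kwargs": {"plan": [[0,0.2,0,0,1],[0,0.4,0,0,1],[0,0.6,0,0,1],[0,0.8,0,0,1],[0,1,0,0,1],[0,1.2,0,0,1],[0,1.4,0,0,1],[0.1,1.6,0,0,1],[0.1,1.8,0,0,1],[0.1,2,0,0,1]]}}

```text
clock: 19.08
position: [0.4827, -0.1315, 0.0695]
tool_rot: [-3.142, 0.0, 1.534]
force: [0.8, 0.6, -1.3]
grip_width: 0.0147
```

{"fn": "servo_tool", "kwargs": {"plan": [[0,0.2,0,0,1],[0,0.4,0,0,1],[0,0.6,0,0,1],[0,0.8,0,0,1],[0,1,0,0,1],[0,1.2,0,0,1],[0,1.4,0,0,1],[0.1,1.6,0,0,1],[0.1,1.8,0,0,1],[0.1,2,0,0,1]]}}

```text
clock: 19.92
position: [0.4828, -0.1295, 0.0695]
tool_rot: [-3.142, 0.0, 1.534]
force: [-0.4, 0.5, -0.2]
grip_width: 0.0149
```

```bash
python3 - <<'E'
from h import *
s=bot.observe();print(s['force'],s['moment'])
f=bot.grab_frame('side');cv2.imwrite('pics/side8r.png',f);cv2.imwrite('pics/side8.png',cv2.resize(f[150:310,230:360],None,fx=4,fy=3.7,interpolation=cv2.INTER_CUBIC))
E
```

```text
[-0.35031318  0.46268876 -0.24251802] [-0.02565965  0.05560219 -0.0257289 ]
```

View pics/side8.png

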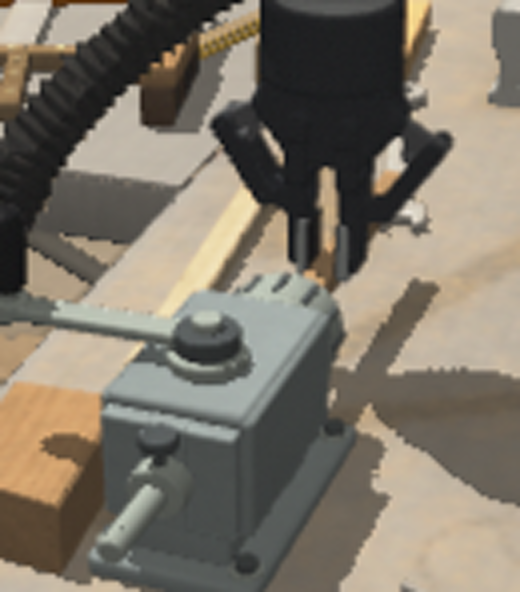

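{"fn": "servo_tool", "kwargs": {"plan": [[0,0.2,0,0,1],[0,0.4,0,0,1],[0,0.6,0,0,1],[0,0.8,0,0,1],[0,1,0,0,1],[0,1.2,0,0,1],[0,1.4,0,0,1],[0.1,1.6,0,0,1],[0.1,1.8,0,0,1],[0.1,2,0,0,1]]}}

```text
clock: 20.8
position: [0.4829, -0.1275, 0.0695]
tool_rot: [-3.142, 0.0, 1.534]
force: [-0.4, -0.3, -0.7]
grip_width: 0.015
```

{"fn": "servo_tool", "kwargs": {"plan": [[0,0.2,0,0,1],[0,0.4,0,0,1],[0,0.6,0,0,1],[0,0.8,0,0,1],[0,1,0,0,1],[0,1.2,0,0,1],[0,1.4,0,0,1],[0.1,1.6,0,0,1],[0.1,1.8,0,0,1],[0.1,2,0,0,1]]}}

```text
clock: 21.63
position: [0.483, -0.1256, 0.0695]
tool_rot: [-3.142, 0.0, 1.534]
force: [-0.8, 0.4, -0.7]
grip_width: 0.0151
```

{"fn": "servo_tool", "kwargs": {"plan": [[0,0.2,0,0,1],[0,0.4,0,0,1],[0,0.6,0,0,1],[0,0.8,0,0,1],[0,1,0,0,1],[0,1.2,0,0,1],[0,1.4,0,0,1],[0.1,1.6,0,0,1],[0.1,1.8,0,0,1],[0.1,2,0,0,1]]}}

```text
clock: 22.47
position: [0.4831, -0.1235, 0.0695]
tool_rot: [3.142, 0.0, 1.534]
force: [-0.6, 0.2, -1.2]
grip_width: 0.0146
```

{"fn": "servo_tool", "kwargs": {"plan": [[0,0.2,0,0,1],[0,0.4,0,0,1],[0,0.6,0,0,1],[0,0.8,0,0,1],[0,1,0,0,1],[0,1.2,0,0,1],[0,1.4,0,0,1],[0.1,1.6,0,0,1],[0.1,1.8,0,0,1],[0.1,2,0,0,1]]}}

```text
clock: 23.3
position: [0.4832, -0.1215, 0.0695]
tool_rot: [3.142, 0.0, 1.534]
force: [-0.9, -0.1, -0.4]
grip_width: 0.0151
```

{"fn": "servo_tool", "kwargs": {"plan": [[0,0.2,0,0,1],[0,0.4,0,0,1],[0,0.6,0,0,1],[0,0.8,0,0,1],[0,1,0,0,1],[0,1.2,0,0,1],[0,1.4,0,0,1],[0.1,1.6,0,0,1],[0.1,1.8,0,0,1],[0.1,2,0,0,1]]}}

```text
clock: 24.13
position: [0.4833, -0.1195, 0.0695]
tool_rot: [-3.142, 0.0, 1.534]
force: [0.3, -0.0, -1.1]
grip_width: 0.0148
```

{"fn": "servo_tool", "kwargs": {"plan": [[0,0.2,0,0,1],[0,0.4,0,0,1],[0,0.6,0,0,1],[0,0.8,0,0,1],[0,1,0,0,1],[0,1.2,0,0,1],[0,1.4,0,0,1],[0.1,1.6,0,0,1],[0.1,1.8,0,0,1],[0.1,2,0,0,1]]}}

```text
clock: 24.97
position: [0.4834, -0.1175, 0.0695]
tool_rot: [-3.142, -0.0, 1.534]
force: [-1.3, -0.3, -1.1]
grip_width: 0.0148
```

{"fn": "servo_tool", "kwargs": {"plan": [[0,0.2,0,0,1],[0,0.4,0,0,1],[0,0.6,0,0,1],[0,0.8,0,0,1],[0,1,0,0,1],[0,1.2,0,0,1],[0,1.4,0,0,1],[0.1,1.6,0,0,1],[0.1,1.8,0,0,1],[0.1,2,0,0,1]]}}

```text
clock: 25.8
position: [0.4835, -0.1155, 0.0695]
tool_rot: [-3.142, 0.0, 1.534]
force: [-0.3, 0.7, -0.8]
grip_width: 0.0147
```

{"fn": "servo_tool", "kwargs": {"plan": [[0,0.2,0,0,1],[0,0.4,0,0,1],[0,0.6,0,0,1],[0,0.8,0,0,1],[0,1,0,0,1],[0,1.2,0,0,1],[0,1.4,0,0,1],[0.1,1.6,0,0,1],[0.1,1.8,0,0,1],[0.1,2,0,0,1]]}}

```text
clock: 26.63
position: [0.4836, -0.1137, 0.0695]
tool_rot: [3.142, 0.0, 1.534]
force: [0.3, -2.2, -0.2]
grip_width: 0.015
```

```bash
cat > rod.py <<'E'
from h import *
import sys
f=bot.grab_frame('side');cv2.imwrite(sys.argv[1],f)
a=cv2.imread('pics/side6r.png')
r=np.s_[255:310,245:300]
d=cv2.absdiff(a,f)[r].max(2);print('rod region diff max/mean',d.max(),d.mean())
E
python3 rod.py pics/side9r.png; python3 o.py
```

```text
rod region diff max/mean 3 1.3434710743801652
[ 0.4836 -0.1137  0.0695] [3.142 0.    1.534] [ 0.   -0.7  -0.49] [-0.23   0.052 -0.015] 0.014881974392220866 26.6833
```

{"fn": "servo_tool", "kwargs": {"plan": [[0,0.1,0,0,1],[0,0.2,0,0,1],[0,0.3,0,0,1],[0,0.4,0,0,1],[0,0.5,0,0,1],[0,0.6,0,0,1],[0,0.7,0,0,1],[0,0.8,0,0,1],[0,0.9,0,0,1],[0,1,0,0,1]]}}

```text
clock: 27.52
position: [0.4836, -0.1136, 0.0696]
tool_rot: [3.141, 0.001, 1.533]
force: [-0.4, -8.9, 0.8]
grip_width: 0.0147
```

```bash
python3 o.py; python3 rod.py pics/side10r.png;python3 o.py
```

```text
[ 0.4836 -0.1136  0.0696] [3.141e+00 1.000e-03 1.533e+00] [-0.43 -8.87  0.79] [-2.045  0.196  0.008] 0.014665568478243192 27.5167
rod region diff max/mean 3 1.3170247933884298
[ 0.4836 -0.1136  0.0696] [3.141e+00 1.000e-03 1.533e+00] [ 0.08 -9.08  0.11] [-1.895  0.148  0.037] 0.014774083440540374 27.5667
```

{"fn": "servo_tool", "kwargs": {"plan": [[0,-0.2,0,0,1],[0,-0.4,0,0,1],[0,-0.6,0,0,1],[0,-0.6,0,0,1],[0,-0.6,0,0,0.6],[0,-0.6,0,0,0.5],[0,-0.6,0,0,0.4],[0,-0.6,0,0,0.2],[0,-0.6,0,0,0],[0,-0.6,0,0,-0.2]]}}

```text
clock: 28.4
position: [0.4836, -0.113, 0.0695]
tool_rot: [-3.142, -0.0, 1.534]
force: [-0.3, 0.2, -0.2]
grip_width: 0.0511
```

```bash
python3 o.py; python3 rod.py pics/side11r.png;python3 - <<'E'
from h import *
f=cv2.imread('pics/side11r.png');cv2.imwrite('pics/side11.png',cv2.resize(f[150:310,230:360],None,fx=4,fy=3.7,interpolation=cv2.INTER_CUBIC))
f=bot.grab_frame('wrist');cv2.imwrite('pics/wrist11.png',f)
E
```

```text
[ 0.4836 -0.113   0.0695] [-3.142 -0.     1.534] [-0.32  0.16 -0.2 ] [ 0.032 -0.004 -0.034] 0.05105406124776073 28.4
rod region diff max/mean 3 1.4158677685950414
```

View pics/side11.png

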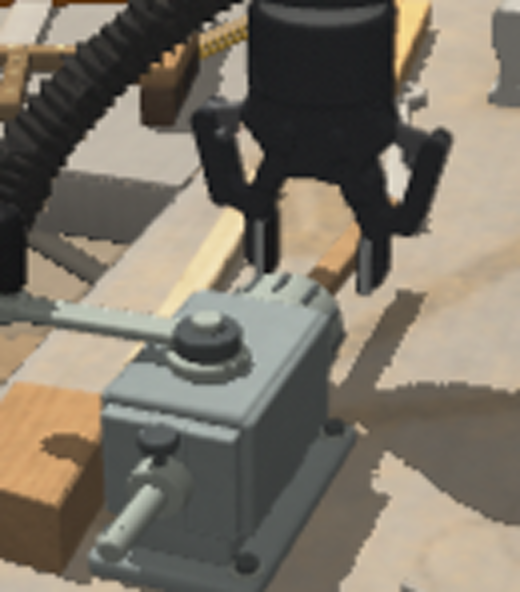

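View pics/wrist11.png

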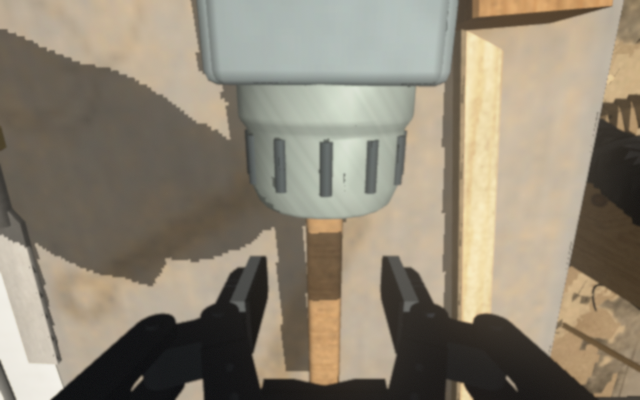

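{"fn": "servo_tool", "kwargs": {"plan": [[0,-3,30,0,-0.3],[0,-5,65,0,-0.6],[0,-5,100,0,-1],[0,-5,135,-0.1,-1],[10,10,160,-0.22,-1],[30,40,165,-0.34,-1],[50,75,165,-0.46,-1],[70,105,165,-0.58,-1],[85,130,165,-0.7,-1],[95,145,165,-0.82,-1]]}}

```text
clock: 29.33
position: [0.5797, 0.0356, 0.2341]
tool_rot: [-3.141, -0.0, 0.711]
force: [-0.2, 0.1, -0.0]
grip_width: 0.0854
```

```bash
python3 - <<'E'
from h import *
s=bot.observe();print(s['position'],s['tool_rot'],s['force'],s['qpos'])
f=bot.grab_frame('wrist');cv2.imwrite('pics/wrist12.png',f)
f=bot.grab_frame('side');cv2.imwrite('pics/side12.png',f)
c=bot.calibration('wrist');print(proj(c,[s['position'],[.5835,.038,.178]]))
E
```

```text
[0.57970332 0.03561089 0.23414091] [-3.14107687e+00 -3.75414064e-04  7.11484596e-01] [-0.20104794  0.09435978 -0.00381927] [-0.75490181  0.61703214  0.91006906  1.74776225 -0.55353958  1.05538237
 -0.50903906]
[[326.38628906 268.73603227]
 [326.87160468 216.12053831]]
```

View pics/wrist12.png

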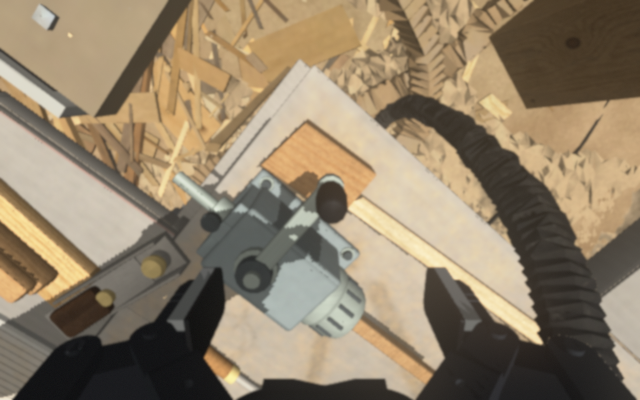

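View pics/side12.png

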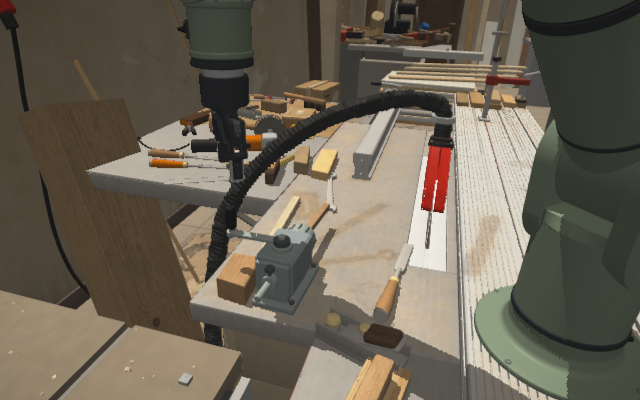

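```bash
python3 - <<'E'
from h import *
c=bot.calibration('wrist')
print(onz(c,[(332,207),(333,212)],.178),onz(c,[(327,180)],.131),c['T'][:3,3])
f=cv2.imread('pics/wrist12.png');cv2.imwrite('pics/w12z.png',cv2.resize(f[160:330,220:400],None,fx=4,fy=3.5,interpolation=cv2.INTER_CUBIC))
E
```

```text
[[0.58996114 0.0395235  0.178     ]
 [0.58794516 0.03694504 0.178     ]] [[0.59149401 0.04431612 0.131     ]] [0.63934913 0.08880961 0.37597189]
```

View pics/w12z.png

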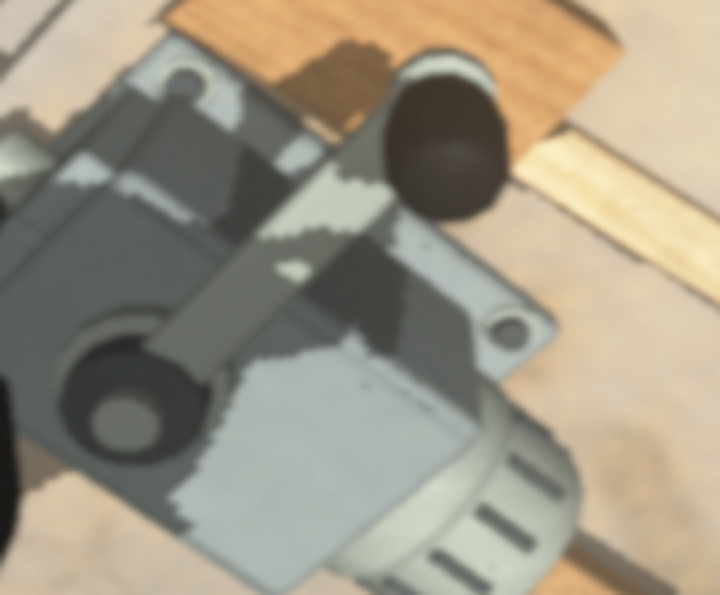

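{"fn": "servo_tool", "kwargs": {"plan": [[6,2,0,-0.1,-1],[6,2,-15,-0.14,-1],[6,2,-35,-0.14,-1],[6,2,-55,-0.14,-1],[6,2,-75,-0.14,-1],[6,2,-87,-0.14,-1],[6,2,-90,-0.14,-0.5],[6,2,-90,-0.14,0],[6,2,-90,-0.14,0.5],[6,2,-90,-0.14,1]], "squeeze": 25}}

```text
clock: 30.27
position: [0.585, 0.0337, 0.1455]
tool_rot: [3.141, -0.001, 0.574]
force: [-0.6, 0.5, -0.3]
grip_width: 0.0387
```

{"fn": "servo_tool", "kwargs": {"plan": [[0,0,0,0,1],[0,0,0,0,1],[0,0,0,0,1],[0,0,0,0,1],[0,0,0,0,1],[0,0,0,0,1],[0,0,0,0,1],[0,0,0,0,1],[0,0,0,0,1],[0,0,0,0,1]]}}

```text
clock: 31.1
position: [0.5848, 0.034, 0.1453]
tool_rot: [-3.142, -0.001, 0.574]
force: [-2.0, 0.4, 7.9]
grip_width: 0.0204
```

```bash
python3 o.py; python3 rod.py pics/side13r.png; python3 - <<'E'
import cv2
f=cv2.imread('pics/side13r.png');cv2.imwrite('pics/side13.png',cv2.resize(f[120:310,190:370],None,fx=3.5,fy=3.1,interpolation=cv2.INTER_CUBIC))
E
```

```text
[0.5848 0.034  0.1453] [-3.142e+00 -1.000e-03  5.740e-01] [-2.    0.44  7.92] [0.118 0.519 0.048] 0.02042436436031005 31.1
rod region diff max/mean 107 15.327603305785123
```

View pics/side13.png

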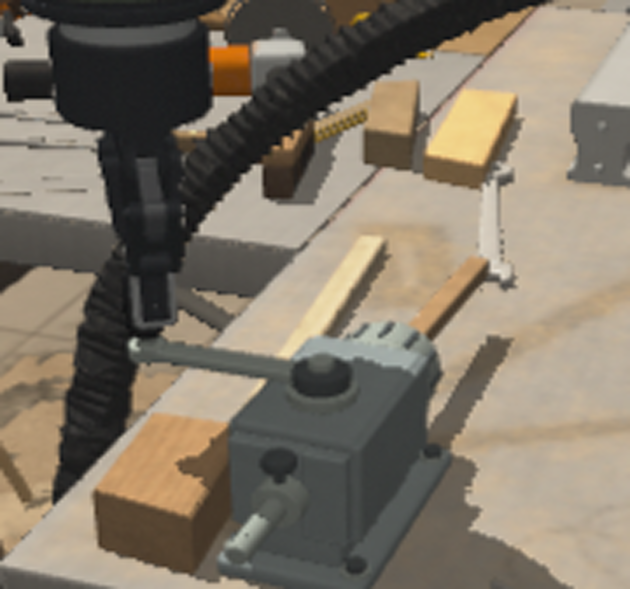

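{"fn": "servo_tool", "kwargs": {"plan": [[-0.1,6,0.5,0,1],[-0.5,10.7,1,0,1],[-1.1,15.5,1,0,1],[-1.9,20.3,1,0,1],[-3,25,1,0,1],[-4.3,29.7,1,0,1],[-6,34.3,1,0,1],[-7.7,38.8,1,0,1],[-9.8,43.2,1,0,1],[-11.9,47.5,1,0,1]]}}

```text
clock: 31.98
position: [0.574, 0.0809, 0.1461]
tool_rot: [3.139, -0.002, 0.574]
force: [12.3, -4.3, -4.1]
grip_width: 0.0204
```

```bash
python3 o.py
```

```text
[0.574  0.0809 0.1461] [ 3.139e+00 -2.000e-03  5.740e-01] [12.33 -4.31 -4.15] [-0.642 -2.513  0.34 ] 0.02036629571386214 31.9833
```

{"fn": "servo_tool", "kwargs": {"plan": [[-2,4.5,0,0,1],[-4,9,0,0,1],[-6.8,13.1,0,0,1],[-9.8,17,0,0,1],[-13,20.7,0,0,1],[-16.5,24.2,0,0,1],[-20.1,27.5,0,0,1],[-23.9,30.7,0,0,1],[-27.8,33.6,0,0,1],[-31.9,36.4,0,0,1]]}}

```text
clock: 32.82
position: [0.5422, 0.1174, 0.1463]
tool_rot: [3.139, -0.003, 0.574]
force: [9.0, -5.6, -2.1]
grip_width: 0.0207
```

```bash
python3 o.py
```

```text
[0.5422 0.1174 0.1463] [ 3.139e+00 -3.000e-03  5.740e-01] [ 9.01 -5.59 -2.13] [-0.974 -1.939  0.318] 0.020743696428382582 32.8167
```

{"fn": "servo_tool", "kwargs": {"plan": [[-1.5,0.9,0,0,1],[-3,1.8,0,0,1],[-4.4,2.6,0,0,1],[-5.7,3.3,0,0,1],[-7,4,0,0,1],[-8.3,4.7,0,0,1],[-9.6,5.4,0,0,1],[-9.6,5.4,0,0,1],[-9.6,5.4,0,0,1],[-9.6,5.4,0,0,1]]}}

```text
clock: 33.65
position: [0.5331, 0.1227, 0.1464]
tool_rot: [3.138, -0.003, 0.574]
force: [10.9, -5.0, -2.8]
grip_width: 0.0204
```

```bash
python3 o.py
```

```text
[0.5331 0.1227 0.1464] [ 3.138e+00 -3.000e-03  5.740e-01] [10.93 -5.   -2.83] [-0.883 -2.317  0.302] 0.02043066316027081 33.65
```

Tangential ≈12 N, still moving; press slowly on to find the end stop.

{"fn": "servo_tool", "kwargs": {"plan": [[-0.5,0.2,0,0,1],[-0.9,0.4,0,0,1],[-1.3,0.6,0,0,1],[-1.7,0.8,0,0,1],[-2.1,1,0,0,1],[-2.1,1,0,0,1],[-2.1,1,0,0,1],[-2.1,1,0,0,1],[-2.1,1,0,0,1],[-2.1,1,0,0,1]]}}

```text
clock: 34.48
position: [0.5329, 0.1228, 0.1466]
tool_rot: [3.135, -0.006, 0.573]
force: [25.3, -9.8, -15.5]
grip_width: 0.0205
```

```bash
python3 o.py
```

```text
[0.5329 0.1228 0.1466] [ 3.135 -0.006  0.573] [ 25.29  -9.83 -15.47] [-1.926 -5.363  0.305] 0.02053911043274842 34.4833
```

{"fn": "servo_tool", "kwargs": {"plan": [[0.6,-0.3,0,0,1],[1.2,-0.6,0,0,1],[1.6,-0.8,0,0,0.8],[1.6,-0.8,0,0,0.5],[1.6,-0.8,0,0,0],[1.6,-0.8,0,0,-0.4],[1.6,-0.8,0,0,-0.7],[1.6,-0.8,0,0,-0.7],[1.6,-0.8,20,0,-0.7],[1.6,-0.8,50,0,-0.7]]}}

```text
clock: 35.32
position: [0.5294, 0.1232, 0.1944]
tool_rot: [-3.141, 0.004, 0.574]
force: [0.1, 0.7, 0.5]
grip_width: 0.0725
```

{"fn": "servo_tool", "kwargs": {"plan": [[0,0,30,0,-0.7],[0,0,60,0,-0.7],[0,0,80,0,-0.7],[-10,-20,85,0.1,-0.7],[-30,-20,85,0.2,-0.7],[-50,-20,85,0.3,-0.7],[-50,-20,85,0.4,-0.7],[-50,-20,85,0.5,-0.7],[-50,-20,85,0.6,-0.7],[-50,-20,85,0.7,-0.7]]}}

```text
clock: 36.15
position: [0.4805, 0.1036, 0.2806]
tool_rot: [-3.141, -0.0, 1.279]
force: [0.3, -0.3, 0.4]
grip_width: 0.0726
```

```bash
python3 o.py; python3 - <<'E'
from h import *
import pickle
c=bot.calibration('wrist');pickle.dump(c,open('w14.pkl','wb'))
f=bot.grab_frame('wrist');cv2.imwrite('pics/wrist14.png',f)
f=bot.grab_frame('side');cv2.imwrite('pics/side14r.png',f);cv2.imwrite('pics/side14.png',cv2.resize(f[120:310,190:370],None,fx=3.5,fy=3.1,interpolation=cv2.INTER_CUBIC))
E
```

```text
[0.4805 0.1036 0.2806] [-3.141 -0.     1.279] [ 0.25 -0.3   0.42] [-0.055 -0.008  0.009] 0.07256452739417539 36.15
```

View pics/wrist14.png

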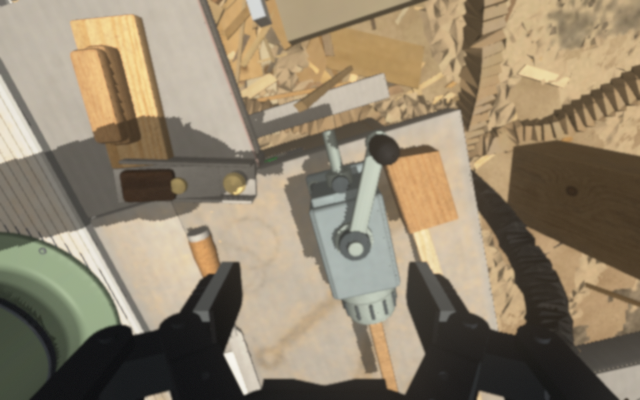

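View pics/side14.png

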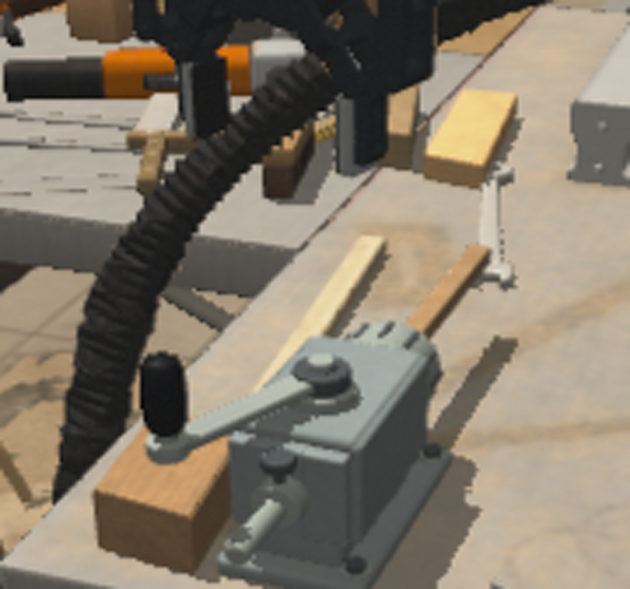

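```bash
python3 - <<'E'
from h import *
fs=[cv2.imread(f'pics/side{n}r.png')[180:235,290:350] for n in (10,11,13,14)]
fs=[cv2.resize(f,None,fx=6,fy=5,interpolation=cv2.INTER_CUBIC) for f in fs]
cv2.imwrite('pics/cmp.png',np.vstack([np.hstack(fs[:2]),np.hstack(fs[2:])]))
E
```

```text
(no output)
```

View pics/cmp.png

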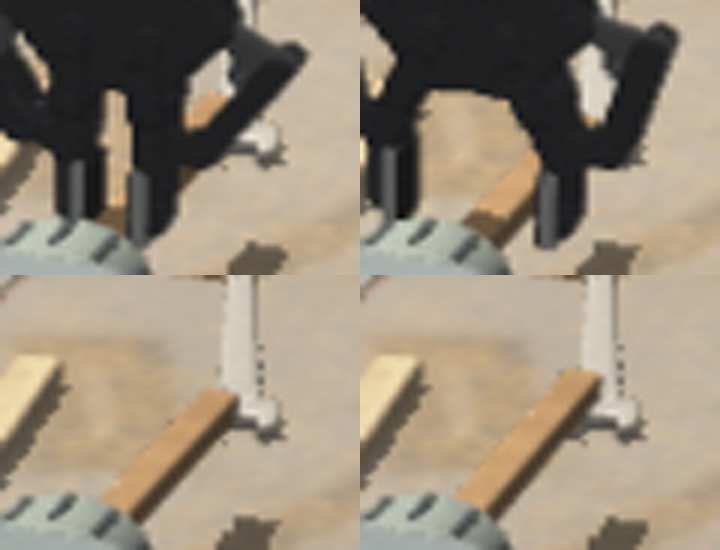

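```bash
python3 - <<'E'
from h import *
fs=[cv2.imread(f'pics/side{n}r.png')[190:215,312:340] for n in (10,14)]
cv2.imwrite('pics/cmp2.png',np.hstack([cv2.resize(f,None,fx=14,fy=14,interpolation=cv2.INTER_NEAREST) for f in fs]))
c=bot.calibration('side')
print(proj(c,[[.4776,-.24,.078],[.4776,-.242,.078],[.4786,-.24,.078],[.4776,-.24,.077]]))
E
```

```text
[[327.43334194 198.73153776]
 [327.64414862 198.38510846]
 [327.03491763 198.67158894]
 [327.41818891 199.10065914]]
```

View pics/cmp2.png

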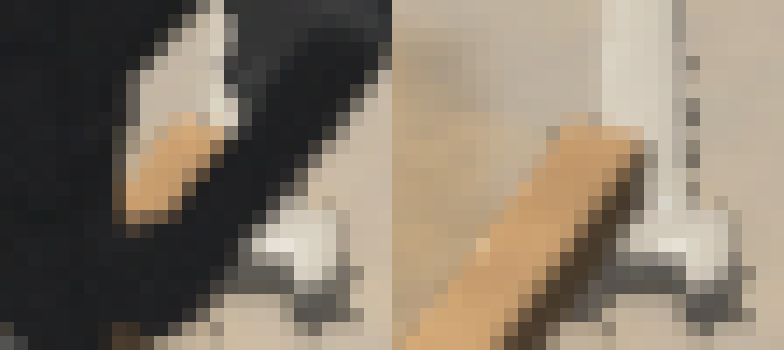

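```bash
python3 o.py; python3 -c "
from workcell import bot
print(bot.job_done())"
```

```text
[0.4806 0.1034 0.2807] [-3.141e+00 -1.000e-03  1.276e+00] [ 0.58  0.21 -0.63] [ 0.014 -0.01  -0.034] 0.07259032041430927 36.25
the job is handed in; nothing more can be done
None
```

The stick is clamped in the collet, and I handed the job in at 36.3 s with the gripper clear of everything. `job_done` gave no verdict.

- **Feeding:** I gripped the stick near its middle and lined it up with the bore, which is turned about 0.04 rad from world y. I fed it in 2 mm steps until the tool stopped moving under about 9 N. That is below the 15 N at which the stop yields. The depth came out at roughly 100 mm, by my estimate. The view of the stop rod before and after contact did not change.
- **Lever:** I held the grip from above and swung it until it stopped moving at 27 N. The angle worked out to about 1.15 rad. The last pictures show the lever over, the stick held level, and the strip and block apparently where they were.
- **Weak checks:**
    - With the gripper off and the lever still open, the stick's outer end sagged slightly in the jaw play, then straightened when clamped.
    - Its outer end sits within about half a pixel of where it was when pressed against the stop. One pixel there is about 5 mm along the stick, so a shift of about 2 mm cannot be ruled out.
    - The last comparison of the rod area by pixel difference, before I threw the lever, was spoiled by the arm's shadow. After that I judged the rod by eye only, and it looked unmoved.
    - I took the hose to be solid, but the arm came close to it and I felt no contact.

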